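Load, pin and set the plate shaker

TASK

Load the plate shaker: lay each test plate from the bench flat in a pocket of its own on the shaker's platform (any pocket, long side along the pocket). Then swing the hold-down bar shut over them until its lug lies in the fork, and push the headed pin from its stand down through fork and lug until its head sits fully home on the fork. Also roll the thumbwheel with a fingertip until the four-dot face is on top, and leave the bench timer and the dropper bottle where they stand.

Things in the scene. Friction and masses are not known exactly. Their poses are not given: they have to be found in the camera images.
- shaker: the plate shaker, a fixed white box, 170 mm deep (x) by 300 mm wide (y), flat top 44 mm above the bench. Origin on the bench under the middle pocket; x away from the robot, y left, z up. Housing spans x -115..55, y -180..120 mm. Near the robot the thumbwheel; behind it three pockets in a row along y, 77 mm apart; right end: bar's hinge post; left end: fork
- pocket0 (a point): centre of the right pocket's rest, 50 mm above the bench, where the centre of a plate's underside goes, the plate's 67 mm side along x; axes as the shaker. Rest: block 60 (x) x 40 (y) mm, 6 mm above the platform, leaving room for fingers beside the plate's width. End lips 74 mm apart in x, four corner posts 58 mm apart in y (at x = +-29 mm), all 6 mm above the rest
- pocket1 (a point): centre of the middle pocket's rest, 50 mm above the bench, where the centre of a plate's underside goes, the plate's 67 mm side along x; axes as the shaker. Rest: block 60 (x) x 40 (y) mm, 6 mm above the platform, leaving room for fingers beside the plate's width. End lips 74 mm apart in x, four corner posts 58 mm apart in y (at x = +-29 mm), all 6 mm above the rest
- pocket2 (a point): centre of the left pocket's rest, 50 mm above the bench, where the centre of a plate's underside goes, the plate's 67 mm side along x; axes as the shaker. Rest: block 60 (x) x 40 (y) mm, 6 mm above the platform, leaving room for fingers beside the plate's width. End lips 74 mm apart in x, four corner posts 58 mm apart in y (at x = +-29 mm), all 6 mm above the rest
- hold_bar (a joint): angle of the hold-down bar about its upright hinge at the shaker's right end; 0 = shut (hard stop there, bar along the shaker's y over the pockets, lug in the fork, holes in line), grows as the bar swings away from the robot (toward shaker +x), up to 1.7; stays where it is left (light friction, 0.08 N m). Aluminium bar 18 mm wide, 9 mm thick, underside 58 mm and top 67 mm above the bench
- bar_hinge (a point): hinge axis of the bar, at mid-thickness, 62.5 mm above the bench; axes as the shaker
- bar_knob (a point): middle of the grip knob on the bar: upright black round knob 14 mm in diameter, 26 mm tall (67 to 93 mm above the bench), 125 mm from the hinge axis; point 80.5 mm above the bench. With the bar shut it is 125 mm to the left of the hinge
- fork_hole (a point): centre of the upright 12 mm hole in the top face of the fork, 80 mm above the bench. Fork: two steel plates 10 mm thick, 50 (x) x 48 (y) mm, at heights 42-52 and 70-80 mm, joined by a web on the robot's side; the lug enters from the far side. A sprung ball in the lower plate pinches the pin: pushing it home takes up to about 8 N; it does not fall home by its own weight
- lug_hole (a point): centre of the 13 mm hole in the lug at the bar's free end, 295 mm from the hinge axis; lug 32 x 40 x 9 mm
- lock_pin: headed steel pin, 60 g: shank 10 mm in diameter, 46 mm long with a 6 mm tapered nose, round head 20 mm in diameter and 26 mm tall on top. Origin at the nose's end, z up along the pin. It starts upright in the stand, head resting on the stand's top
- pin_shoulder (a point): underside of the pin's head, on its axis, 46 mm above the nose; meets the fork's top face when the pin is home
- pin_grip (a point): middle of the pin's head, on its axis, 59 mm above the nose
- pin_stand: fixed black block, 56 x 56 mm, 54 mm high on a 66 mm square foot, with a 13 mm wide square upright hole in its middle in which the pin waits; origin under its centre on the bench
- thumbwheel (a joint): angle of the thumbwheel, 0 to 4.07, grows as the top of the wheel is rolled away from the robot (toward shaker +x). One face per 0.628 rad: value k x 0.628 puts the face with k dots (0 = blank, up to 6) on top. Turns with light friction (about 1 N at the rim) and stays where it is left, without clicks
- wheel_top (a point): highest point of the thumbwheel, 62 mm above the bench; black wheel 52 mm in diameter, 26 mm wide, axis along the shaker's y, standing 18 mm out of the housing's top
- plate_a: small flat white test plate with a row of slots, one of up to three; 67 mm (its x) by 52 mm (its y), 5 mm thick, 11 g; origin in the centre of its underside; loose, may be absent in a given start (None)
- plate_b: small flat white test plate with a row of slots, one of up to three; 67 mm (its x) by 52 mm (its y), 5 mm thick, 11 g; origin in the centre of its underside; loose, may be absent in a given start (None)
- plate_c: small flat white test plate with a row of slots, one of up to three; 67 mm (its x) by 52 mm (its y), 5 mm thick, 11 g; origin in the centre of its underside; loose, may be absent in a given start (None)
- timer: bench timer, 60 x 66 x 19 mm, lying on its back; bystander, origin under its centre
- dropper: small white dropper bottle with blue cap, 27 mm across, 66 mm tall; bystander, origin under its centre
Things that resemble listed ones, but are neither listed nor needed, are in the scene too. What is shaped like the plate_b but pink or red is not meant. What is shaped like the plate_c but purple is not meant.

How it is judged:
By the outcome, as a careful person would: the job done as asked, in the order asked, and still so for the second after the job is handed in, with the robot touching nothing.
Of plate_a, plate_b, plate_c only 2 to 3 are there at a start; the rules pass over those that are not, and their reading is None.
At some moment in a run one of plate_a, plate_b, plate_c may be knocked a few centimetres aside while the robot is not near it.
It also fails if it takes over 208 s, if anything falls off the work surface, if the arm or the gripper's body presses on something with over 40 N, if the wrist force passes 120 N, or if a joint passes its speed limit or range.

ROBOT

A 6-joint arm with a two-finger parallel gripper is mounted at the origin on a cart in front of the work surface, level with it; the furniture and walls round the work are solid. World frame = base frame: x ahead of the robot, y to its left, z up, the work surface at z = 0. Lengths are in mm, angles in rad, forces in N, time in s.
With the tool pointing down it reaches from about 275 to 1000 mm from the base axis. Payload 8.4 kg.
Tool frame: the origin (TCP) lies midway between the tips of the shut fingers; the grasp point (between the pads) lies 19 mm behind it; z points along the fingers, y is the direction in which the jaws open and shut (so a half turn about z gives the same grasp; the last joint's range is limited). The gripper opens to 85 mm and grips with 20 to 120 N. Pads are 22 mm wide; open, the fingers measure 114 mm over their backs; the gripper's body (76 mm by 85 mm) begins 54 mm behind the grasp point. The pads swing forward as they close: fully open they stand 13 mm farther back than shut.
Start: joints at [1.124, 0.353, 1.633, -0, 1.155, -0.002], TCP at [268.922, 564.189, 231.281] pointing down, gripper open.
Joint ranges: [-2.63, 2.63], [-0.92, 2.1], [0.06, 2.66], [-1.3, 4.44], [0, 2.69], [-3.02, 3.02]. Speed limits (rad/s): [2.22, 2.22, 2.79, 3.14, 3.14, 3.14].

INTERFACE

Orientations are given as [roll, pitch, yaw] about the fixed x, y, z axes, in that order (R = Rz(yaw) Ry(pitch) Rx(roll)).
In Python, from rig import * gives the robot as it stands.
- The arm moves only by the tool play_rows, never from a script. Its argument "moves" is a list of rows, each a list of 3 entries, a list of its own where there are three numbers: the shift along the tool's x, y, z in m, then the turn, a rotation vector about the tool's x, y, z in rad, then the opening in per cent of the stroke, from 0 (shut) to 100 (fully open). In form: [[[x, y, z], [rx, ry, rz], fingers], ...]. A call has 1 to 20 rows; each row shifts and turns the commanded pose from where the row before left it, along the tool's axes as they then stand; what a row does not reach is not made up. A row lasts 1/10 s, in which the tool goes at most 50 mm and 8.59 degrees, less where a joint would pass 70% of its speed; a pose out of reach is approached as far as the arm can. A call is refused whole if a number of a shift passes 0.05 or a number of a turn 0.15, either way. A call with a gripper value outside its range is refused whole. The fingers move at their own pace and stop on an object; "squeeze" is the grip in N (left out, the last holds). Time passes only in rows, so rows that do not move let the fingers close. It gives the time, the measured TCP pose, the force and the opening at its end, in the units of the state.
- sense(): the state, without advancing time (a new reading comes with each control period).
- grab_frame(name): name is "scene" or "side" or "wrist"; returns a dict with "pixels" (420x560x3 uint8, red, green, blue), "intrinsics" (3x3 intrinsics, pixels), "R" (3x3) and "t" (3): a world point X has camera coordinates R X + t. Camera axes: x right, y down, z forward; pixel columns grow to the right and rows downward; lengths in mm; the calibration is good to about 2 mm. A picture is of the moment at which its call begins. There is no depth.
- sign_off(): hands the job in, once; it reports no verdict.
The state is a dict: "clock": time; "qpos": joint angles; "qvel": joint speeds; "joint_efforts": joint torques, N m; "eef_pos": TCP position; "tcp_rot": TCP orientation; "contact_force": force on the tool from outside, world axes, zero at the start; "wrist_torque": the same for the moment, N m; "opening": opening from 0.0 (shut) to 1.0 (fully open).
Only numpy, scipy, OpenCV 4.12 (cv2) and the standard library are available. Lean on these libraries where they do the work, as an engineer would, in place of code of your own. Each camera call takes 0.05 s, during which the arm holds its last target. There are 200 camera calls.

## Working session

There is one attempt and no reset: what is moved stays moved. The work goes in short steps, Python scripts to look and compute and a tool call to move; the robot and the scene stay as the last step left them, time stands still between calls to the robot, and variables do not carry over. Pictures are saved under pics/ and viewed, about 12 in all and at most 16, crops included, and the job is handed in when it is done.

Besides the shell and the picture viewer there is one more tool, called after ">>>" as a command line: name --argument value ..., lists and objects as JSON in quotes. play_rows: Moves the arm, as the interface text tells. Its arguments: {"type":"object","properties":{"moves":{"type":"array"},"squeeze":{"type":"number"}},"required":["moves"]}

```bash
mkdir -p pics; ls; python3 - <<'E'
from rig import *
import cv2,numpy as np
s=sense(); print(s)
for n in("scene","side"):
    f=grab_frame(n); np.savez(f"pics/{n}0.npz",**f); cv2.imwrite(f"pics/{n}0.png",f["pixels"][:,:,::-1]); print(n,f["intrinsics"],f["R"],f["t"], -np.array(f["R"]).T@f["t"])
E
```

```text
pics
{'clock': 0.0, 'qpos': array([ 1.12361084e+00,  3.53671032e-01,  1.63413524e+00, -2.00440686e-05,
        1.15522853e+00, -2.37864451e-03]), 'qvel': array([-0.00067872, -0.00063925,  0.0009325 ,  0.00185225, -0.00119908,
       -0.00064236]), 'joint_efforts': array([ 3.71424339e-04, -6.05262709e+01, -3.42063046e+01,  8.65758375e-05,
        9.30223876e-03, -1.38168295e-05]), 'eef_pos': array([268.70976129, 563.74656095, 230.54692929]), 'tcp_rot': array([-3.14015046e+00,  1.48959631e-05,  2.69679393e+00]), 'contact_force': array([-0.03877284,  0.09428809, -0.12524501]), 'wrist_torque': array([-0.02100799, -0.00789946,  0.021754  ]), 'opening': 0.9986744051621423}
scene [[541.80173536   0.         271.65234666]
 [  0.         541.80173536 206.34720389]
 [  0.           0.           1.        ]] [[-0.87953156 -0.47564622 -0.01359831]
 [-0.19812835  0.39204823 -0.89835591]
 [ 0.43263079 -0.78743816 -0.4390578 ]] [ 490.73024028  175.25848409 1330.06849949] [-109.0921741  1212.05089676  748.09453916]
side [[387.1912947    0.         277.65949311]
 [  0.         387.1912947  199.81090364]
 [  0.           0.           1.        ]] [[-0.99121172 -0.1312544   0.01648053]
 [-0.09106128  0.58663874 -0.80471289]
 [ 0.095954   -0.79914159 -0.59343538]] [ 546.51852842  125.39688999 1188.75128125] [439.06893592 948.15087558 797.34865476]
```

View pics/scene0.png

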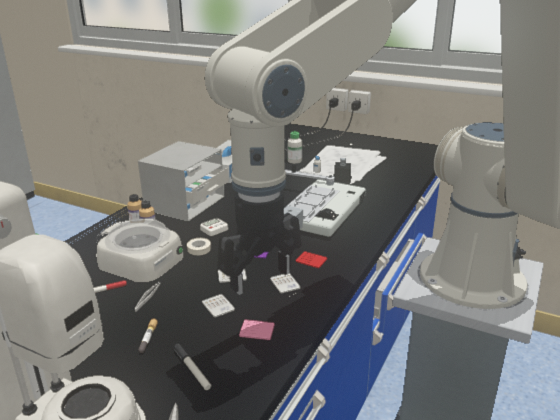

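View pics/side0.png

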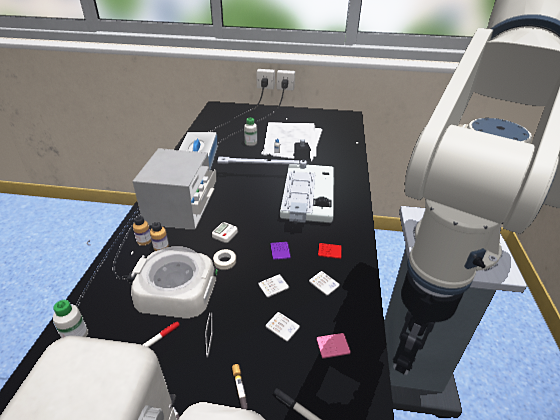

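The side view shows three white plates at (274,286), (324,283) and (283,326). The shaker is near (308,193), its bar swung open toward (220,160), and the pin stand near (302,148). Lookalikes are purple (280,250), red (330,251) and pink (333,345). The timer is at (225,232).

```bash
cat > h.py <<'E'
import numpy as np,cv2
from rig import *
def ray(f,u,v):
    K=np.array(f["intrinsics"]);R=np.array(f["R"]);t=np.array(f["t"])
    return -R.T@t, R.T@np.linalg.inv(K)@np.array([u,v,1.])
def onz(f,u,v,z):
    c,d=ray(f,u,v); return c+d*(z-c[2])/d[2]
def proj(f,X):
    K=np.array(f["intrinsics"]);p=K@(np.array(f["R"])@np.asarray(X,float)+np.array(f["t"])); return p[:2]/p[2]
def tri(f1,p1,f2,p2):
    A=[];b=[]
    for f,p in((f1,p1),(f2,p2)):
        c,d=ray(f,*p);d/=np.linalg.norm(d);P=np.eye(3)-np.outer(d,d);A.append(P);b.append(P@c)
    return np.linalg.lstsq(np.vstack(A),np.hstack(b),rcond=None)[0]
def load(n): return dict(np.load(f"pics/{n}.npz"))
def snap(cam,n,crop=None,s=1):
    f=grab_frame(cam); np.savez(f"pics/{n}.npz",**f); show(f,n,crop,s); return f
def show(f,n,crop=None,s=1):
    im=f["pixels"][:,:,::-1]
    if crop: x0,y0,x1,y1=crop; im=im[y0:y1,x0:x1]
    cv2.imwrite(f"pics/{n}.png",cv2.resize(im,None,fx=s,fy=s,interpolation=cv2.INTER_CUBIC))
def plates(f,z=5,zmin=600,amax=6000,roi=None):
    """white plate-sized rectangles seen at height z: centre, sides, long-side angle"""
    im=f["pixels"].astype(int); m=((im.min(2)>120)&(np.ptp(im,axis=2)<40)).astype(np.uint8)
    m=cv2.morphologyEx(m,cv2.MORPH_CLOSE,np.ones((5,5)))
    out=[]
    for c in cv2.findContours(m,cv2.RETR_EXTERNAL,cv2.CHAIN_APPROX_NONE)[0]:
        if cv2.contourArea(c)<150: continue
        P=np.array([onz(f,u,v,z)[:2] for u,v in c[:,0]],np.float32)
        (cx,cy),(w,h),a=cv2.minAreaRect(P)
        if w<h: w,h,a=h,w,a+90
        if 40<h<70 and 50<w<90: out.append((round(cx,1),round(cy,1),round(w,1),round(h,1),round(np.deg2rad((a+90)%180-90),3),c[:,0].mean(0).round()))
    return out
def tool(p,yaw=None):
    """shift in tool axes (m) from the present pose to p (world mm), and turn about tool z"""
    s=sense(); from scipy.spatial.transform import Rotation as R
    r=R.from_euler("xyz",s["tcp_rot"]); d=r.inv().apply(np.asarray(p)-s["eef_pos"])/1000
    if yaw is None: return d.round(4)
    w=(r.inv()*R.from_euler("xyz",[np.pi,0,yaw])).as_rotvec(); return d.round(4),w.round(4)
E
python3 - <<'E'
from h import *
for n in("side0","scene0"):
    f=load(n); print(n,*plates(f),sep="\n")
f=load("side0")
for p in((302,148),(308,193),(225,232),(300,162),(222,160)): print(p,onz(f,*p,45).round())
a=cv2.resize(load("side0")["pixels"][125:235,200:350,::-1],None,fx=5,fy=5,interpolation=3)
cv2.imwrite("pics/c1.png",a)
f=load("scene0");show(f,"c2",(270,140,400,240),6)
E
```

```text
side0
(489.9, 382.3, 68.0, 53.1, np.float64(-0.528), array([282., 326.]))
(529.1, 260.4, 67.9, 53.7, np.float64(0.644), array([273., 285.]))
(395.4, 231.5, 67.7, 53.7, np.float64(-0.684), array([324., 282.]))
(707.5, 69.9, 75.7, 68.1, np.float64(1.186), array([224., 232.]))
scene0
(489.7, 385.1, 72.2, 53.4, np.float64(-0.492), array([218., 305.]))
(395.7, 233.5, 72.7, 53.6, np.float64(-0.688), array([285., 282.]))
(302, 148) [ 510. -427.   45.]
(308, 193) [ 465. -119.   45.]
(225, 232) [693. 116.  45.]
(300, 162) [ 509. -317.   45.]
(222, 160) [ 802. -284.   45.]
```

View pics/c1.png

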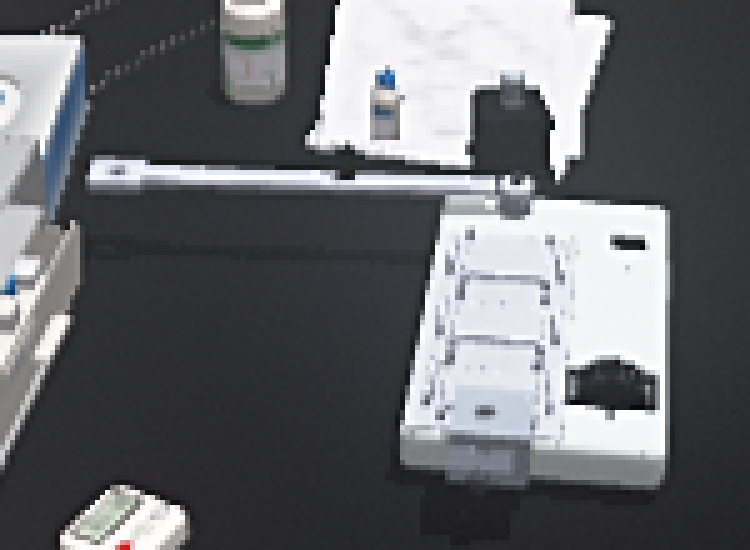

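The crop shows the shaker with three empty pockets. Crop pixels: fork hole (484,411), hinge (517,180), lug hole (116,170), knob (345,175), wheel (612,385), pin head (512,85) on its black stand, dropper (386,105).

```bash
python3 - <<'E'
from h import *
f=load("side0")
g=lambda a,b,z:onz(f,200+a/5,125+b/5,z).round(1)
print("corners",g(667,207,44),g(665,455,44),g(402,432,44),g(441,200,44))
H=g(517,178,70);L=g(116,170,67);F=g(484,411,80);print("hinge",H,"lug",L,np.linalg.norm((H-L)[:2]),"fork",F,np.linalg.norm((H-F)[:2]))
print("pin",g(512,75,80),"wheel",g(612,385,55),"timer",g(125,520,19),"dropper",g(386,135,0))
print(tool([460,250,330],np.pi))
E
```

```text
corners [ 382.9 -306.4   44. ] [379.3  -8.6  44. ] [544.3  -6.7  44. ] [ 550.7 -289.7   44. ]
hinge [ 495.  -286.7   70. ] lug [ 789.2 -256.2   67. ] 295.77675703138004 fork [492.4  10.8  80. ] 297.5113611276047
pin [ 510.6 -428.3   80. ] wheel [415.3 -61.8  55. ] timer [704.6  74.1  19. ] dropper [ 614.  -458.1    0. ]
(array([-0.3077, -0.2011, -0.0991]), array([-1.200e-03, -3.000e-04, -4.448e-01]))
```

>>> play_rows --moves '[[[0,0,0],[0,0,-0.148],100],[[0,0,0],[0,0,-0.148],100],[[0,0,0],[0,0,-0.148],100],[[-0.012,-0.041,-0.01],[0,0,0],100],[[-0.012,-0.041,-0.01],[0,0,0],100],[[-0.012,-0.041,-0.01],[0,0,0],100],[[-0.012,-0.041,-0.01],[0,0,0],100],[[-0.012,-0.041,-0.01],[0,0,0],100],[[-0.012,-0.041,-0.01],[0,0,0],100],[[-0.012,-0.041,-0.01],[0,0,0],100],[[-0.012,-0.041,-0.01],[0,0,0],100],[[-0.012,-0.041,-0.01],[0,0,0],100],[[-0.012,-0.041,-0.01],[0,0,0],100],[[-0.012,-0.041,-0.01],[0,0,0],100],[[-0.012,-0.041,-0.01],[0,0,0],100],[[-0.012,-0.041,-0.01],[0,0,0],100],[[-0.012,-0.041,-0.01],[0,0,0],100],[[-0.012,-0.041,-0.01],[0,0,0],100]]'

```text
clock: 1.9
eef_pos: [448.4, -52.8, 381.6]
tcp_rot: [3.142, 0.0, 3.141]
contact_force: [0.1, 0.9, -0.1]
opening: 0.998
```

```bash
python3 - <<'E'
from h import *
s=sense();print(s["eef_pos"],s["tcp_rot"],s["qpos"])
f=snap("wrist","w1",None,1.4); c=-f["R"].T@f["t"];print(c,f["R"],f["intrinsics"][0])
E
```

```text
[448.36080479 -52.77369502 381.63973066] [3.14151624e+00 6.53270959e-05 3.14058015e+00] [-1.20550644e-01 -4.76455292e-02  1.77972020e+00  8.47644390e-05
  1.40946224e+00 -1.69034809e+00]
[378.07126508 -53.25806806 523.37227824] [[ 4.53325090e-04  9.99999657e-01 -6.92669597e-04]
 [ 9.59934414e-01 -2.41059332e-04  2.80224664e-01]
 [ 2.80224401e-01 -7.91950255e-04 -9.59934195e-01]] [326.3587824   0.        279.1932405]
```

View pics/w1.png

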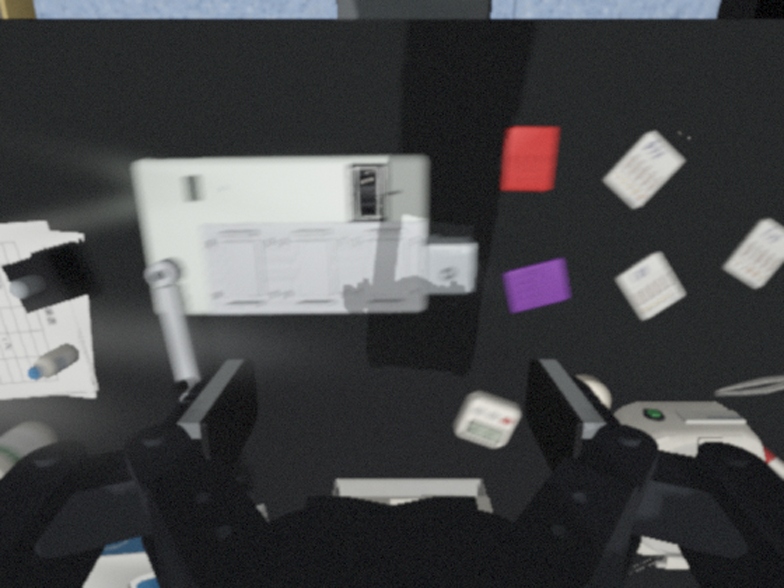

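The wrist view (x1.4) shows the housing from (135,160) to (430,312), fork hole (449,271), hinge (162,272), wheel (369,192), and three white plates to the right at (645,170), (651,286) and (758,253). Red (530,158) and purple (537,285) are the lookalikes.

```bash
python3 - <<'E'
from h import *
f=load("w1")
g=lambda a,b,z:onz(f,a/1.4,b/1.4,z).round(1)
print("corners",g(133,160,44),g(430,155,44),g(430,312,44),g(152,313,44))
print("hinge",g(162,270,72),"fork",g(449,271,80),"wheel",g(369,192,60),"pin",g(25,285,80))
print(*plates(f),sep="\n")
show(f,"c3",(90,100,350,240),3)
print(tool([489.9,382.3,150],np.pi-.528))
E
```

```text
corners [ 387.4 -314.9   44. ] [382.6 -14.1  44. ] [550.9 -10.1  44. ] [ 552.  -319.8   44. ]
hinge [ 495.2 -287.2   72. ] fork [494.3   4.7  80. ] wheel [418.  -75.4  60. ] pin [ 508.8 -424.    80. ]
(932.7, 335.3, 86.6, 43.1, np.float64(1.283), array([473., 395.]))
(715.0, 70.9, 72.3, 67.3, np.float64(1.201), array([348., 300.]))
(532.3, 253.3, 69.3, 58.0, np.float64(0.65), array([465., 204.]))
(492.8, 376.4, 72.1, 58.0, np.float64(-0.52), array([542., 181.]))
(399.1, 224.0, 71.3, 55.4, np.float64(-0.693), array([459., 121.]))
(array([-0.0377,  0.4412,  0.2314]), array([-0.0033,  0.0038,  0.5254]))
```

View pics/c3.png

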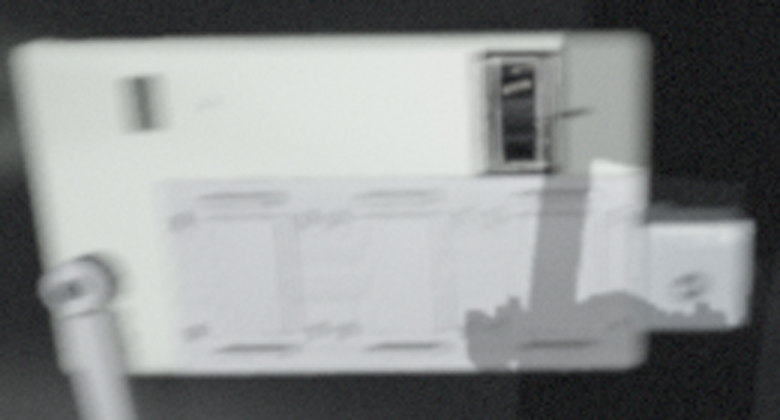

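The view is motion-blurred because the arm was still settling. I'll retake it at rest.

>>> play_rows --moves '[[[0,0,0],[0,0,0],72],[[0,0,0],[0,0,0],72],[[0,0,0],[0,0,0],72]]'

```text
clock: 2.25
eef_pos: [447.9, -50.0, 380.8]
tcp_rot: [3.141, -0.001, -3.141]
contact_force: [0.4, -1.0, 0.2]
opening: 0.719
```

```bash
python3 - <<'E'
from h import *
f=snap("wrist","w2",(70,100,330,240),3);print(-f["R"].T@f["t"])
print(*plates(f),sep="\n")
E
```

```text
[377.7913257  -50.64620118 522.62745043]
(743.0, -534.0, 50.9, 45.3, np.float64(-0.921), array([ 16., 315.]))
(715.4, 55.9, 83.6, 41.2, np.float64(0.306), array([341., 301.]))
(681.5, 198.2, 65.5, 51.3, np.float64(0.951), array([418., 285.]))
(530.8, 257.3, 69.0, 53.0, np.float64(0.646), array([466., 204.]))
(491.5, 380.4, 68.5, 57.2, np.float64(-0.523), array([543., 181.]))
(397.5, 228.5, 67.7, 53.5, np.float64(-0.688), array([461., 121.]))
```

View pics/w2.png

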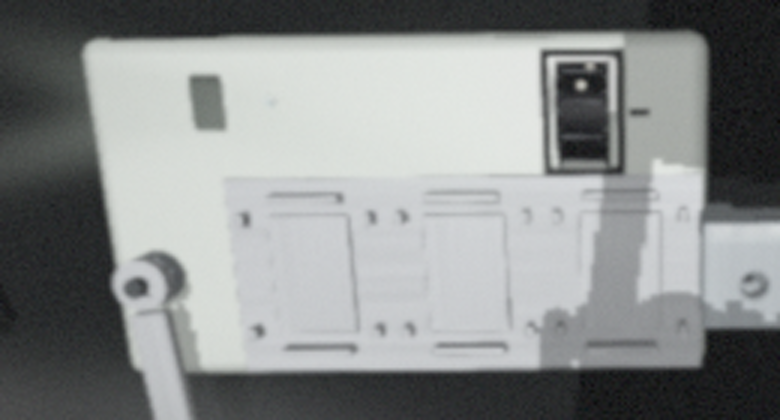

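Sharp now. Crop pixels: fork hole (753,284), hinge (136,286), corners (85,43), (705,35), (703,368), (133,370). Wheel in its slot at (583,112), with a dot near its upper part.

```bash
python3 - <<'E'
from h import *
f=load("w2"); s=load("side0")
g=lambda a,b,z:onz(f,70+a/3,100+b/3,z).round(1)
print("corners",g(85,43,44),g(705,35,44),g(703,368,44),g(133,370,44))
print("hinge",g(136,286,72),"fork",g(753,284,80),"wheel",g(583,112,58))
for n,l in (("p0lips",((305,199),(320,348))),("p1",((462,197),(472,348))),("p2",((620,194),(620,345)))): print(n,[g(*q,56) for q in l])
for n,l in (("p0posts",((245,218),(371,216),(258,330),(380,327))),("p1",((402,216),(528,214),(410,327),(531,327))),("p2",((557,214),(683,212),(559,327),(682,326)))):
    print(n,np.mean([g(*q,56) for q in l],0).round(1))
print("fork tri",tri(f,(70+753/3,100+284/3),s,(200+484/5,125+411/5)))
print("hinge tri",tri(f,(70+136/3,100+286/3),s,(200+517/5,125+178/5)))
print(tool([489.9,382.3,150],np.pi-.528))
E
```

```text
corners [ 387. -307.   44.] [383.1 -14.4  44. ] [549.4 -11.6  44. ] [ 550.8 -307.3   44. ]
hinge [ 498.2 -284.9   72. ] fork [494.9   7.9  80. ] wheel [417.7 -71.6  58. ]
p0lips [array([ 459.1, -205.9,   56. ]), array([ 534.6, -205.2,   56. ])]
p1 [array([ 458.1, -130.3,   56. ]), array([ 534.6, -128.9,   56. ])]
p2 [array([456.6, -54.4,  56. ]), array([532.9, -54.5,  56. ])]
p0posts [ 496.2 -205.    56. ]
p1 [ 495.2 -129.2   56. ]
p2 [494.5 -54.3  56. ]
fork tri [493.86108529   8.24358829  78.49593788]
hinge tri [ 496.45276204 -284.25594626   72.13626843]
(array([-0.0424,  0.4321,  0.231 ]), array([ 1.000e-04, -8.000e-04,  5.288e-01]))
```

>>> play_rows --moves '[[[-0.003,0.031,0.0165],[0,0,0],75],[[-0.003,0.031,0.0165],[0,0,0],75],[[-0.003,0.031,0.0165],[0,0,0],75],[[-0.003,0.031,0.0165],[0,0,0],75],[[-0.003,0.031,0.0165],[0,0,0],75],[[-0.003,0.031,0.0165],[0,0,0],75],[[-0.003,0.031,0.0165],[0,0,0],75],[[-0.003,0.031,0.0165],[0,0,0],75],[[-0.003,0.031,0.0165],[0,0,0],75],[[-0.003,0.031,0.0165],[0,0,0],75],[[-0.003,0.031,0.0165],[0,0,0],75],[[-0.003,0.031,0.0165],[0,0,0],75],[[-0.003,0.031,0.0165],[0,0,0],75],[[-0.003,0.031,0.0165],[0,0,0],75],[[0,0,0],[0,0,0.132],75],[[0,0,0],[0,0,0.132],75],[[0,0,0],[0,0,0.132],75],[[0,0,0],[0,0,0.132],75],[[0,0,0],[0,0,0],75],[[0,0,0],[0,0,0],75]]'

```text
clock: 4.3
eef_pos: [490.0, 383.6, 150.2]
tcp_rot: [-3.141, -0.0, 2.618]
contact_force: [-0.5, -0.7, -0.1]
opening: 0.748
```

```bash
python3 - <<'E'
from h import *
s=sense();print(s["eef_pos"],s["tcp_rot"],s["contact_force"])
f=snap("wrist","w3",None,1)
print(*plates(f),sep="\n")
f=snap("side","s3");print(*plates(f),sep="\n")
E
```

```text
[489.99356542 383.61117453 150.17587588] [-3.14128011e+00 -1.69856882e-04  2.61796680e+00] [-0.50715148 -0.71088254 -0.13050467]
(491.6, 381.6, 66.4, 52.6, np.float64(-0.526), array([278., 189.]))
(398.3, 231.5, 68.1, 53.9, np.float64(-0.688), array([ 82., 183.]))
(370.4, 415.2, 64.6, 50.0, np.float64(0.316), array([238.,  42.]))
(489.7, 383.2, 66.8, 51.6, np.float64(-0.54), array([282., 326.]))
(396.0, 231.4, 66.7, 52.8, np.float64(-0.684), array([324., 282.]))
(707.3, 70.4, 77.5, 67.5, np.float64(1.211), array([224., 232.]))
```

View pics/w3.png

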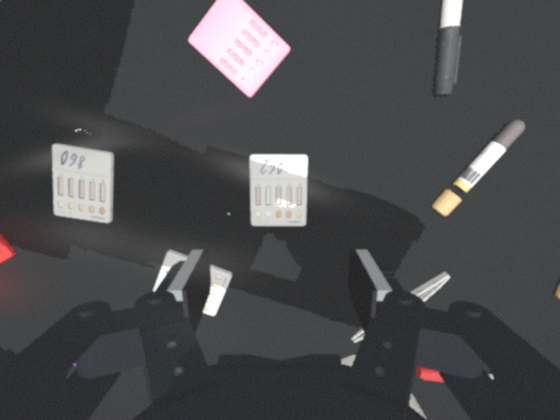

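The plate lies at pixel (279,190), with white body, five slots and handwriting, centred between the open fingers. The pink one is at (240,45). Descending.

>>> play_rows --moves '[[[-0.0014,-0.001,0.03],[0,0,0],75],[[0,0,0.03],[0,0,0],75],[[0,0,0.03],[0,0,0],75],[[0,0,0.03],[0,0,0],75],[[0,0,0.015],[0,0,0],75],[[0,0,0.01],[0,0,0],75],[[0,0,0.004],[0,0,0],75],[[0,0,0.002],[0,0,0],75],[[0,0,0],[0,0,0],75]]'

```text
clock: 5.3
eef_pos: [492.0, 381.8, 0.1]
tcp_rot: [3.14, 0.0, 2.613]
contact_force: [-0.0, -0.7, 1.0]
opening: 0.752
```

>>> play_rows --moves '[[[0,0,0.001],[0,0,0],75],[[0,0,0.001],[0,0,0],75],[[0,0,0],[0,0,0],75]]'

```text
clock: 5.6
eef_pos: [491.6, 381.5, -2.4]
tcp_rot: [3.141, 0.0, 2.613]
contact_force: [-0.8, -0.7, -0.0]
opening: 0.75
```

>>> play_rows --moves '[[[0,0,0.001],[0,0,0],75],[[0,0,0.001],[0,0,0],75],[[0,0,0],[0,0,0],75]]'

```text
clock: 5.9
eef_pos: [491.4, 381.4, -4.9]
tcp_rot: [-3.141, -0.0, 2.613]
contact_force: [-0.1, 0.3, -0.0]
opening: 0.753
```

>>> play_rows --squeeze 20 --moves '[[[0,0,0],[0,0,0],50],[[0,0,0],[0,0,0],50],[[0,0,0],[0,0,0],50],[[0,0,0],[0,0,0],50],[[0,0,0],[0,0,0],50]]'

```text
clock: 6.4
eef_pos: [492.6, 382.3, -3.1]
tcp_rot: [3.139, 0.001, 2.613]
contact_force: [-0.3, 0.5, 12.2]
opening: 0.601
```

>>> play_rows --moves '[[[0,0,-0.01],[0,0,0],50],[[0,0,-0.03],[0,0,0],50],[[0,0,-0.04],[0,0,0],50],[[0,0,-0.045],[0,0,0],50],[[0,0,0],[0,0,-0.135],50],[[0,0,0],[0,0,-0.135],50],[[0,0,0],[0,0,-0.135],50],[[0,0,0],[0,0,-0.135],50]]'

```text
clock: 7.2
eef_pos: [491.4, 381.4, 120.8]
tcp_rot: [3.142, 0.0, -3.125]
contact_force: [-0.5, -0.2, -0.7]
opening: 0.598
```

>>> play_rows --moves '[[[0.0001,-0.015,0],[0,0,0],50],[[0.0001,-0.029,0],[0,0,0],50],[[0.0001,-0.031,0],[0,0,0],50],[[0.0001,-0.031,0],[0,0,0],50],[[0.0001,-0.031,0],[0,0,0],50],[[0.0001,-0.031,0],[0,0,0],50],[[0.0001,-0.031,0],[0,0,0],50],[[0.0001,-0.031,0],[0,0,0],50],[[0.0001,-0.031,0],[0,0,0],50],[[0.0001,-0.031,0],[0,0,0],50],[[0.0001,-0.031,0],[0,0,0],50],[[0.0001,-0.031,0],[0,0,0],50],[[0.0001,-0.031,0],[0,0,0],50],[[0.0001,-0.031,0],[0,0,0],50],[[0.0001,-0.031,0],[0,0,0],50],[[0.0001,-0.031,0],[0,0,0],50],[[0.0001,-0.031,0],[0,0,0],50],[[0.0001,-0.031,0],[0,0,0],50],[[0.0001,-0.031,0],[0,0,0],50],[[0.0001,-0.019,0],[0,0,0],50]]'

```text
clock: 9.2
eef_pos: [495.0, -211.0, 120.5]
tcp_rot: [-3.141, -0.0, -3.136]
contact_force: [-0.5, -0.1, 0.6]
opening: 0.598
```

>>> play_rows --moves '[[[0,0,0],[0,0,0],50],[[0,0,0],[0,0,0],50]]'

```text
clock: 9.4
eef_pos: [495.1, -208.7, 120.2]
tcp_rot: [3.141, -0.001, -3.134]
contact_force: [-0.3, 0.4, -0.9]
opening: 0.602
```

```bash
python3 - <<'E'
from h import *
s=sense();print(s["eef_pos"],s["tcp_rot"],s["contact_force"],s["opening"])
f=snap("wrist","w4",None,1.4)
print(tool([496,-207,100],3.1526))
E
```

```text
[ 495.14290759 -208.70869328  120.22951387] [ 3.14114511e+00 -6.34507806e-04 -3.13435069e+00] [-0.26674402  0.41940799 -0.89446573] 0.6016458683336499
(array([-0.0007,  0.0011,  0.0202]), array([ 0.0005, -0.0007, -0.0022]))
```

View pics/w4.png

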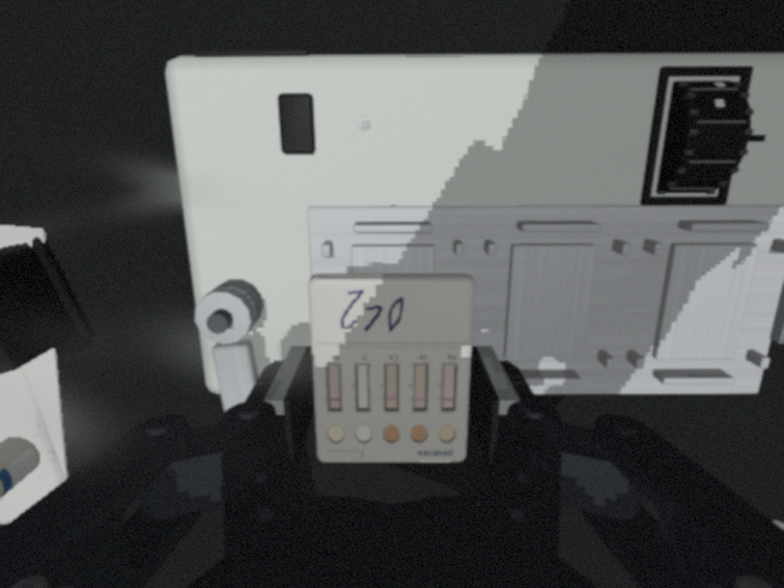

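The plate is held square in the jaws. Corners at (313,278), (472,278), (318,462), (468,460). Pocket 0's near posts are at (327,248) and (459,248), its near lip at (393,226).

```bash
python3 - <<'E'
from h import *
f=load("w4");g=lambda a,b,z:onz(f,a/1.4,b/1.4,z).round(1)
P=[g(313,278,128),g(472,278,128),g(468,460,128),g(318,462,128)];print(P,np.mean(P,0))
print("posts0",g(327,248,56),g(459,248,56),"posts1",g(490,247,56),g(620,247,56),"lips0",g(393,226,56),"lip1",g(558,225,56),g(565,373,56),"lip2",g(721,225,56),g(692,376,56))
print("hinge",g(222,318,72),"wheel slot",g(700,135,46))
E
```

```text
[array([ 462.4, -233.3,  128. ]), array([ 462. , -184.9,  128. ]), array([ 527. , -182.5,  128. ]), array([ 528.2, -234.2,  128. ])] [ 494.9   -208.725  128.   ]
posts0 [ 468.1 -238.9   56. ] [ 467.6 -178.3   56. ] posts1 [ 467.  -164.1   56. ] [ 466.6 -104.4   56. ] lips0 [ 457.7 -208.7   56. ] lip1 [ 456.7 -134.    56. ] [ 530.6 -122.4   56. ] lip2 [456.1 -60.2  56. ] [531.7 -58.8  56. ]
hinge [ 496.7 -284.1   72. ] wheel slot [417.1 -70.9  46. ]
```

>>> play_rows --moves '[[[-0.001,0.0007,0.02],[0,0,0],50],[[0,0,0.02],[0,0,0],50],[[0,0,0.015],[0,0,0],50],[[0,0,0.008],[0,0,0],50],[[0,0,0.005],[0,0,0],50],[[0,0,0.002],[0,0,0],50],[[0,0,0],[0,0,0],50]]'

```text
clock: 10.15
eef_pos: [497.3, -207.7, 50.5]
tcp_rot: [-3.141, 0.0, -3.13]
contact_force: [0.3, 0.2, -1.0]
opening: 0.6
```

>>> play_rows --moves '[[[0,0,0.001],[0,0,0],50],[[0,0,0.001],[0,0,0],50],[[0,0,0],[0,0,0],50]]'

```text
clock: 10.45
eef_pos: [497.2, -207.9, 48.5]
tcp_rot: [-3.141, 0.0, -3.13]
contact_force: [-0.7, -0.6, -0.3]
opening: 0.599
```

Release to 70% and retract.

>>> play_rows --moves '[[[0,0,0.001],[0,0,0],50],[[0,0,0],[0,0,0],65],[[0,0,0],[0,0,0],68],[[0,0,0],[0,0,0],68],[[0,0,-0.01],[0,0,0],68],[[0,0,-0.03],[0,0,0],68],[[0,0,-0.04],[0,0,0],68],[[0,0,-0.045],[0,0,0],75],[[0,0,0],[0,0,0],75],[[0,0,0],[0,0,0],75]]'

```text
clock: 11.45
eef_pos: [497.8, -208.1, 174.0]
tcp_rot: [-3.14, 0.003, -3.13]
contact_force: [0.3, -0.5, -2.3]
opening: 0.747
```

```bash
python3 - <<'E'
from h import *
s=sense();print(s["eef_pos"],s["tcp_rot"],s["opening"])
w=snap("wrist","w5",None,1.4)
f=snap("side","s5");print(*plates(f),sep="\n")
E
```

```text
[ 497.81144555 -208.13537236  173.98670449] [-3.14029931e+00  2.96508024e-03 -3.13040840e+00] 0.7471051132622967
(529.0, 260.2, 68.0, 54.5, np.float64(0.657), array([273., 285.]))
(395.4, 231.5, 67.7, 53.7, np.float64(-0.684), array([324., 282.]))
(707.3, 70.4, 77.5, 67.5, np.float64(1.211), array([224., 232.]))
```

View pics/w5.png

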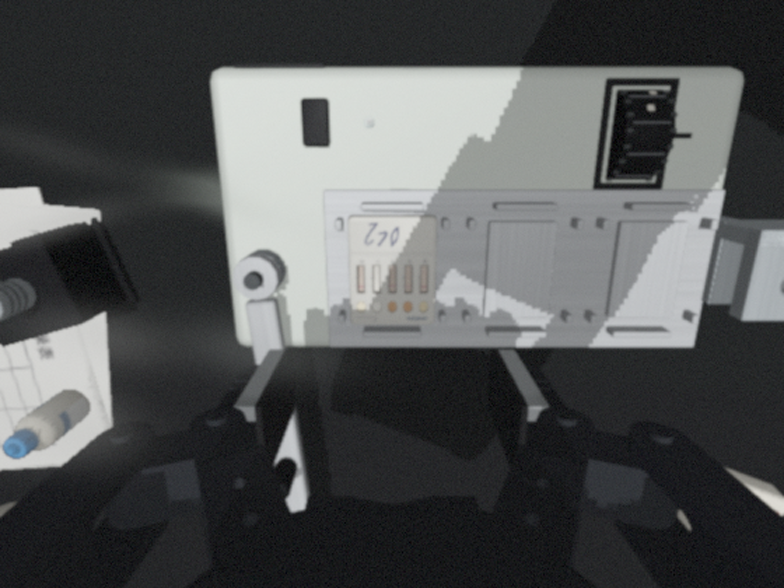

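Plate 1 lies in pocket 0, pixel (392,268), between its posts and lips. The other two plates haven't moved. Next is the plate at (396,231).

>>> play_rows --moves '[[[0.0064,0.0294,0.0016],[0,0,0],75],[[0.0064,0.0294,0.0016],[0,0,0],75],[[0.0064,0.0294,0.0016],[0,0,0],75],[[0.0064,0.0294,0.0016],[0,0,0],75],[[0.0064,0.0294,0.0016],[0,0,0],75],[[0.0064,0.0294,0.0016],[0,0,0],75],[[0.0064,0.0294,0.0016],[0,0,0],75],[[0.0064,0.0294,0.0016],[0,0,0],75],[[0.0064,0.0294,0.0016],[0,0,0],75],[[0.0064,0.0294,0.0016],[0,0,0],75],[[0.0064,0.0294,0.0016],[0,0,0],75],[[0.0064,0.0294,0.0016],[0,0,0],75],[[0.0064,0.0294,0.0016],[0,0,0],75],[[0.0064,0.0294,0.0016],[0,0,0],75],[[0.0064,0.0294,0.0016],[0,0,0],75],[[0,0,0],[0,0,0.139],75],[[0,0,0],[0,0,0.139],75],[[0,0,0],[0,0,0.139],75],[[0,0,0],[0,0,0.139],75],[[0,0,0],[0,0,0.139],75]]'

```text
clock: 13.55
eef_pos: [395.1, 231.5, 146.8]
tcp_rot: [-3.139, -0.001, 2.452]
contact_force: [-0.5, -0.1, -0.5]
opening: 0.746
```

>>> play_rows --moves '[[[0,0,0],[0,0,0],75],[[0,0,0],[0,0,0],75]]'

```text
clock: 13.75
eef_pos: [395.5, 231.7, 147.4]
tcp_rot: [-3.14, -0.001, 2.462]
contact_force: [0.2, 0.1, 0.3]
opening: 0.748
```

```bash
python3 - <<'E'
from h import *
s=sense();print(s["eef_pos"],s["tcp_rot"])
f=snap("wrist","w6"); print(*plates(f),sep="\n")
f=snap("side","s6"); print(*plates(f),sep="\n")
print(tool([396.8,231.5,-3],np.pi-.686))
E
```

```text
[395.51774412 231.69772985 147.37104227] [-3.13969003e+00 -7.51254750e-04  2.46183726e+00]
(477.9, -58.2, 84.3, 45.8, np.float64(-1.316), array([120., 401.]))
(529.4, 258.2, 71.5, 54.2, np.float64(0.653), array([391., 271.]))
(397.2, 230.3, 66.9, 51.9, np.float64(-0.685), array([279., 189.]))
(529.4, 260.6, 66.7, 53.8, np.float64(0.668), array([273., 285.]))
(395.5, 231.8, 67.9, 52.7, np.float64(-0.682), array([324., 282.]))
(707.3, 70.4, 77.5, 67.5, np.float64(1.211), array([224., 232.]))
(array([-0.001 ,  0.0005,  0.1508]), array([-0.001 , -0.0004,  0.0054]))
```

>>> play_rows --moves '[[[-0.0008,0.0,0.03],[0,0,0.005],75],[[0,0,0.03],[0,0,0],75],[[0,0,0.03],[0,0,0],75],[[0,0,0.03],[0,0,0],75],[[0,0,0.015],[0,0,0],75],[[0,0,0.01],[0,0,0],75],[[0,0,0.004],[0,0,0],75],[[0,0,0.001],[0,0,0],75],[[0,0,0],[0,0,0],50],[[0,0,0],[0,0,0],50],[[0,0,0],[0,0,0],50],[[0,0,0],[0,0,0],50]]'

```text
clock: 15.05
eef_pos: [397.3, 231.9, -1.0]
tcp_rot: [3.14, 0.001, 2.453]
contact_force: [-0.7, -0.9, 8.2]
opening: 0.595
```

>>> play_rows --moves '[[[0,0,0],[0,0,0],50],[[0,0,-0.01],[0,0,0],50],[[0,0,-0.03],[0,0,0],50],[[0,0,-0.04],[0,0,0],50],[[0,0,-0.043],[0,0,0],50],[[0,0,0],[0,0,-0.138],50],[[0,0,0],[0,0,-0.138],50],[[0,0,0],[0,0,-0.138],50],[[0,0,0],[0,0,-0.138],50],[[0,0,0],[0,0,-0.138],50],[[0,0,0],[0,0,0],50],[[0,0,0],[0,0,0],50]]'

```text
clock: 16.25
eef_pos: [396.7, 231.5, 121.7]
tcp_rot: [3.141, 0.0, 3.139]
contact_force: [0.1, 0.5, 0.2]
opening: 0.593
```

```bash
python3 - <<'E'
from h import *
s=sense();print(s["eef_pos"],s["tcp_rot"],s["opening"])
print(tool([496,-130.5,120],3.1526))
f=load("w5");g=lambda a,b,z:onz(f,a/1.4,b/1.4,z).round(1)
for n,l in (("p0",((340,224),(446,223),(341,316),(442,316))),("p1",((470,223),(575,223),(466,316),(565,316)))): print(n,np.mean([g(*q,56) for q in l],0))
print("p2 near posts",g(600,222,56),g(705,223,56), "p0 plate",np.mean([g(348,217,55),g(437,217,55),g(433,325,55),g(351,325,55)],0))
E
```

```text
[396.74639096 231.5315173  121.69296605] [3.14139506e+00 3.30360712e-04 3.13873312e+00] 0.5934026466011758
(array([-0.1003, -0.3617,  0.0017]), array([ 0.0002,  0.0003, -0.0139]))
p0 [ 496.    -208.275   56.   ]
p1 [ 494.925 -133.9     56.   ]
p2 near posts [465.6 -90.4  56. ] [465.5 -30.6  56. ] p0 plate [ 497.325 -208.2     55.   ]
```

>>> play_rows --moves '[[[-0.0077,-0.0279,0],[0,0,0],50],[[-0.0077,-0.0279,0],[0,0,0],50],[[-0.0077,-0.0279,0],[0,0,0],50],[[-0.0077,-0.0279,0],[0,0,0],50],[[-0.0077,-0.0279,0],[0,0,0],50],[[-0.0077,-0.0279,0],[0,0,0],50],[[-0.0077,-0.0279,0],[0,0,0],50],[[-0.0077,-0.0279,0],[0,0,0],50],[[-0.0077,-0.0279,0],[0,0,0],50],[[-0.0077,-0.0279,0],[0,0,0],50],[[-0.0077,-0.0279,0],[0,0,0],50],[[-0.0077,-0.0279,0],[0,0,0],50],[[-0.0077,-0.0279,0],[0,0,0],50],[[0,0,0],[0,0,-0.014],50],[[0,0,0],[0,0,0],50],[[0,0,0],[0,0,0],50]]'

```text
clock: 17.85
eef_pos: [496.7, -130.3, 121.2]
tcp_rot: [3.141, -0.001, -3.128]
contact_force: [0.1, -0.1, 0.4]
opening: 0.598
```

```bash
python3 - <<'E'
from h import *
s=sense();print(s["eef_pos"],s["tcp_rot"],s["opening"])
snap("wrist","w7",(150,120,460,360),2.5)
E
```

```text
[ 496.71751233 -130.28230189  121.1613908 ] [ 3.14117594e+00 -8.13392420e-04 -3.12778465e+00] 0.5984638726104972
```

View pics/w7.png

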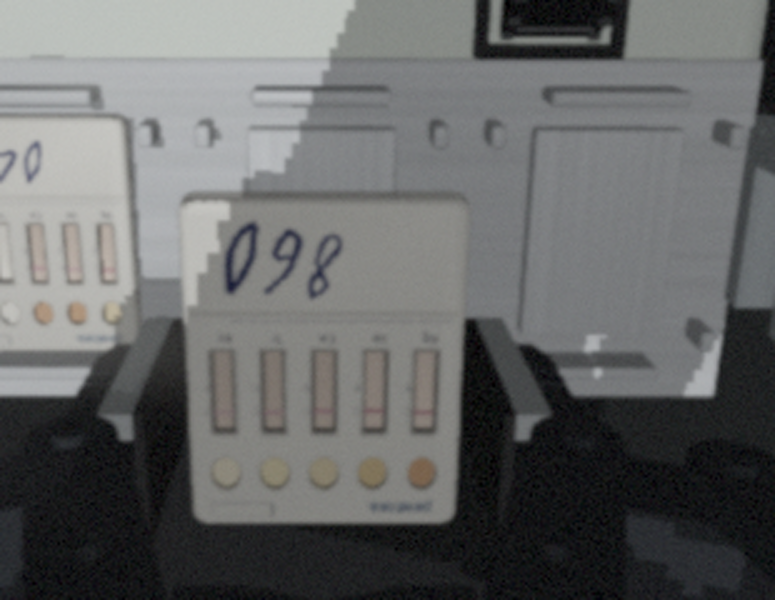

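The second plate is held square. Pocket 1's near posts are at crop (205,133) and (438,132).

```bash
python3 - <<'E'
from h import *
f=load("w7");g=lambda a,b,z:onz(f,150+a/2.5,120+b/2.5,z).round(1)
print(g(205,133,56),g(438,132,56),"lip",g(321,96,56),"p2",g(496,133,56),g(730,133,56),"lip2",g(616,96,56),"p0R",g(150,133,56))
P=[g(183,198,129),g(467,198,129),g(455,520,129),g(195,520,129)];print(np.mean(P,0))
E
```

```text
[ 467.5 -161.8   56. ] [ 466.4 -101.8   56. ] lip [ 457.6 -132.    56. ] p2 [466.5 -86.8  56. ] [465.6 -26.6  56. ] lip2 [456.5 -57.   56. ] p0R [ 467.7 -175.9   56. ]
[ 496.25  -130.575  129.   ]
```

>>> play_rows --moves '[[[0.0005,-0.0012,0.02],[0,0,0],50],[[0,0,0.02],[0,0,0],50],[[0,0,0.015],[0,0,0],50],[[0,0,0.008],[0,0,0],50],[[0,0,0.005],[0,0,0],50],[[0,0,0.002],[0,0,0],50],[[0,0,0.001],[0,0,0],50],[[0,0,0.001],[0,0,0],50],[[0,0,0],[0,0,0],50]]'

```text
clock: 18.8
eef_pos: [497.1, -132.3, 49.6]
tcp_rot: [-3.141, 0.001, -3.126]
contact_force: [-0.8, 0.1, -0.0]
opening: 0.594
```

>>> play_rows --moves '[[[0,0,0.001],[0,0,0],50],[[0,0,0],[0,0,0],65],[[0,0,0],[0,0,0],68],[[0,0,0],[0,0,0],68],[[0,0,-0.01],[0,0,0],68],[[0,0,-0.03],[0,0,0],68],[[0,0,-0.04],[0,0,0],68],[[0,0,-0.045],[0,0,0],100],[[0,0,0],[0,0,0],100],[[0,0,0],[0,0,0],100]]'

```text
clock: 19.8
eef_pos: [497.5, -132.4, 175.0]
tcp_rot: [-3.141, 0.003, -3.126]
contact_force: [0.7, -0.2, -0.7]
opening: 1.005
```

```bash
python3 - <<'E'
from h import *
s=sense();print(s["eef_pos"],s["tcp_rot"])
f=snap("wrist","w8",(90,110,450,250),2.2)
f=snap("side","s8"); print(*plates(f),sep="\n")
print(tool([529.3,260,150],np.pi/2+.655))
E
```

```text
[ 497.54475414 -132.42919408  175.0090661 ] [-3.14071726e+00  3.02013205e-03 -3.12641143e+00]
(535.0, 228.4, 68.0, 54.2, np.float64(0.645), array([273., 276.]))
(707.3, 70.4, 77.5, 67.5, np.float64(1.211), array([224., 232.]))
(array([-0.0392,  0.3914,  0.0229]), array([-2.00e-04, -1.20e-03,  9.31e-01]))
```

View pics/w8.png

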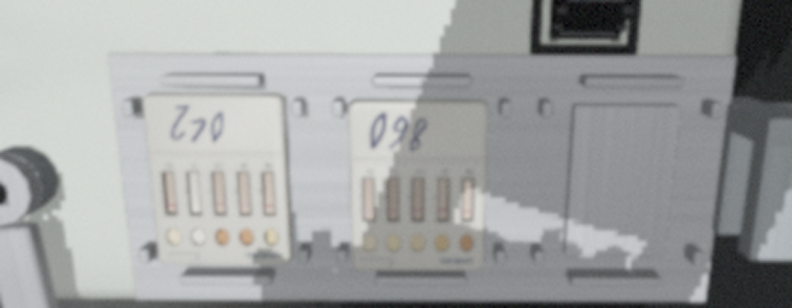

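Both plates are seated, and the third one has been knocked to (535,228), so I'll re-target it. The fork leaves little room for a finger beside pocket 2. I'll grip this plate across its long side and let it down between the lips.

>>> play_rows --moves '[[[-0.0033,0.0277,0.0019],[0,0,0],100],[[-0.0033,0.0277,0.0019],[0,0,0],100],[[-0.0033,0.0277,0.0019],[0,0,0],100],[[-0.0033,0.0277,0.0019],[0,0,0],100],[[-0.0033,0.0277,0.0019],[0,0,0],100],[[-0.0033,0.0277,0.0019],[0,0,0],100],[[-0.0033,0.0277,0.0019],[0,0,0],100],[[-0.0033,0.0277,0.0019],[0,0,0],100],[[-0.0033,0.0277,0.0019],[0,0,0],100],[[-0.0033,0.0277,0.0019],[0,0,0],100],[[-0.0033,0.0277,0.0019],[0,0,0],100],[[-0.0033,0.0277,0.0019],[0,0,0],100],[[-0.0033,0.0277,0.0019],[0,0,0],100],[[0,0,0],[0,0,0.1344],100],[[0,0,0],[0,0,0.1344],100],[[0,0,0],[0,0,0.1344],100],[[0,0,0],[0,0,0.1344],100],[[0,0,0],[0,0,0.1344],100],[[0,0,0],[0,0,0.1344],100],[[0,0,0],[0,0,0.1344],100]]'

```text
clock: 21.9
eef_pos: [533.2, 228.1, 146.8]
tcp_rot: [-3.138, -0.001, 2.211]
contact_force: [0.7, -0.8, 0.3]
opening: 1.002
```

>>> play_rows --moves '[[[0,0,0],[0,0,0],100],[[0,0,0],[0,0,0],100]]'

```text
clock: 22.1
eef_pos: [533.6, 228.2, 147.4]
tcp_rot: [-3.139, -0.001, 2.22]
contact_force: [-0.6, -0.6, -0.3]
opening: 1.0
```

```bash
python3 - <<'E'
from h import *
s=sense();print(s["eef_pos"],s["tcp_rot"])
f=snap("wrist","w9"); print(*plates(f),sep="\n")
f=snap("side","s9"); print(*plates(f),sep="\n")
print(tool([535.5,228,0],np.pi/2+.645))
E
```

```text
[533.56196846 228.19720522 147.44209444] [-3.13949787e+00 -5.17708594e-04  2.21995557e+00]
(506.4, -96.1, 60.9, 50.4, np.float64(0.652), array([ 88., 406.]))
(678.8, 177.6, 77.0, 43.1, np.float64(-0.571), array([365., 311.]))
(537.7, 226.8, 67.5, 52.0, np.float64(0.65), array([282., 191.]))
(535.8, 228.2, 66.2, 52.2, np.float64(0.657), array([272., 276.]))
(707.3, 70.4, 77.5, 67.5, np.float64(1.211), array([224., 232.]))
(array([-0.0013,  0.0013,  0.1479]), array([-0.0011, -0.0003,  0.0032]))
```

>>> play_rows --moves '[[[-0.002,0.0018,0.03],[0,0,0],100],[[0,0,0.03],[0,0,0],100],[[0,0,0.03],[0,0,0],100],[[0,0,0.03],[0,0,0],100],[[0,0,0.015],[0,0,0],92],[[0,0,0.01],[0,0,0],92],[[0,0,0.004],[0,0,0],92],[[0,0,0.0035],[0,0,0],92],[[0,0,0],[0,0,0],92]]'

```text
clock: 23.1
eef_pos: [537.4, 228.2, -3.3]
tcp_rot: [3.141, 0.0, 2.216]
contact_force: [-0.0, -0.1, 0.2]
opening: 0.916
```

>>> play_rows --moves '[[[0,0,0],[0,0,0],68],[[0,0,0],[0,0,0],68],[[0,0,0],[0,0,0],68],[[0,0,0],[0,0,0],68],[[0,0,0],[0,0,0],68]]'

```text
clock: 23.6
eef_pos: [537.5, 228.2, -2.7]
tcp_rot: [3.14, 0.0, 2.216]
contact_force: [-1.2, -0.0, 6.2]
opening: 0.766
```

>>> play_rows --moves '[[[0,0,-0.01],[0,0,0],68],[[0,0,-0.03],[0,0,0],68],[[0,0,-0.04],[0,0,0],68],[[0,0,-0.045],[0,0,0],68],[[0,0,0],[0,0,0.1268],68],[[0,0,0],[0,0,0.1268],68],[[0,0,0],[0,0,0.1268],68],[[0,0,0],[0,0,0.1268],68],[[0,0,0],[0,0,0.1268],68],[[0,0,0],[0,0,0],68],[[0,0,0],[0,0,0],68]]'

```text
clock: 24.7
eef_pos: [537.0, 228.0, 121.7]
tcp_rot: [3.141, -0.0, 1.586]
contact_force: [-0.4, -0.2, 0.5]
opening: 0.762
```

```bash
python3 - <<'E'
from h import *
s=sense();print(s["eef_pos"],s["tcp_rot"],s["opening"])
print(tool([495.5,-54.5,120],np.pi/2+.011))
f=load("w8");g=lambda a,b,z:onz(f,90+a/2.2,110+b/2.2,z).round(1)
print("p2",g(545,107,56),g(710,107,56),g(538,252,56),g(692,252,56),g(631,80,56),g(613,275,56))
E
```

```text
[537.02260356 228.00062366 121.73902383] [ 3.14089121e+00 -2.25677955e-04  1.58575437e+00] 0.7624512357885371
(array([-0.2818, -0.0457,  0.0016]), array([ 0.0007, -0.0002,  0.004 ]))
p2 [466.3 -86.9  56. ] [465.3 -26.9  56. ] [522.4 -85.9  56. ] [521.4 -26.5  56. ] [456.  -56.6  56. ] [531.4 -56.1  56. ]
```

>>> play_rows --moves '[[[-0.0282,-0.0046,0],[0,0,0.004],68],[[-0.0282,-0.0046,0],[0,0,0],68],[[-0.0282,-0.0046,0],[0,0,0],68],[[-0.0282,-0.0046,0],[0,0,0],68],[[-0.0282,-0.0046,0],[0,0,0],68],[[-0.0282,-0.0046,0],[0,0,0],68],[[-0.0282,-0.0046,0],[0,0,0],68],[[-0.0282,-0.0046,0],[0,0,0],68],[[-0.0282,-0.0046,0],[0,0,0],68],[[-0.0282,-0.0046,0],[0,0,0],68],[[0,0,0],[0,0,0],68],[[0,0,0],[0,0,0],68],[[0,0,0],[0,0,0],68]]'

```text
clock: 26.0
eef_pos: [493.2, -53.8, 121.2]
tcp_rot: [3.141, -0.0, 1.579]
contact_force: [0.2, 0.3, -0.6]
opening: 0.765
```

```bash
python3 - <<'E'
from h import *
s=sense();print(s["eef_pos"],s["tcp_rot"],s["opening"])
snap("wrist","w10",(120,100,440,340),2.4)
E
```

```text
[493.22583412 -53.83268999 121.24480297] [ 3.14131068e+00 -1.39925917e-04  1.57946105e+00] 0.7649616660118829
```

View pics/w10.png

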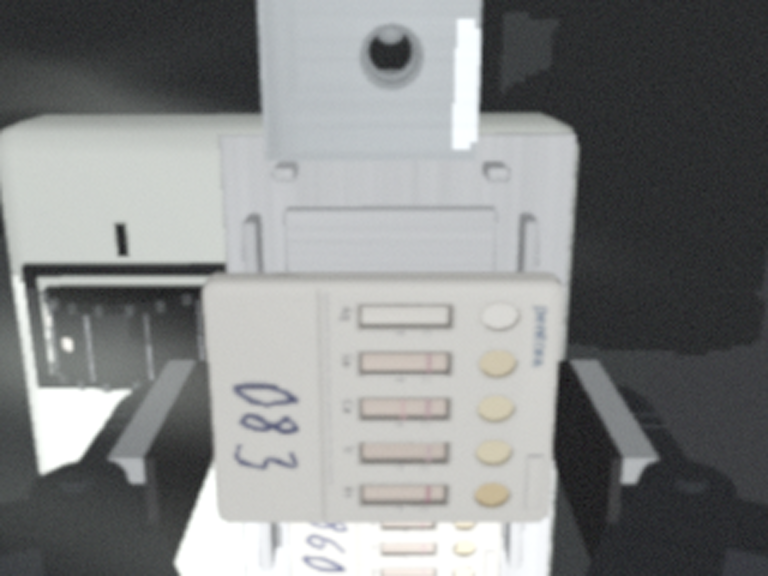

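```bash
python3 - <<'E'
from h import *
f=load("w10");g=lambda a,b,z:onz(f,120+a/2.4,100+b/2.4,z).round(1)
print("posts",g(285,172,56),g(497,172,56),"lips",g(252,245,56),g(528,245,56),"rest",g(286,208,50),g(496,208,50))
P=[g(206,278,129),g(560,278,129),g(551,518,129),g(217,518,129)];print("plate",P,np.mean(P,0))
print("fork hole",g(391,55,80),"fork edges",g(263,80,80),g(480,80,80),"inner",g(370,157,80))
E
```

```text
posts [467.9 -23.3  56. ] [524.7 -22.8  56. ] lips [458.3 -43.7  56. ] [534.2 -43.   56. ] rest [467.2 -34.6  50. ] [525.8 -34.1  50. ]
plate [array([462.1, -28.7, 129. ]), array([526. , -28.1, 129. ]), array([527.8, -78.3, 129. ]), array([461.6, -78.9, 129. ])] [494.375 -53.5   129.   ]
fork hole [495.6   8.5  80. ] fork edges [466.3   2.7  80. ] [516.1   3.1  80. ] inner [490.9 -14.9  80. ]
```

>>> play_rows --moves '[[[0,0.0018,0.02],[0,0,0],68],[[0,0,0.02],[0,0,0],68],[[0,0,0.015],[0,0,0],68],[[0,0,0.007],[0,0,0],68],[[0,0,0.003],[0,0,0],68],[[0,0,0.001],[0,0,0],68],[[0,0,0],[0,0,0],68],[[0,0,0],[0,0,0],68]]'

```text
clock: 26.85
eef_pos: [495.3, -54.4, 55.7]
tcp_rot: [3.141, 0.0, 1.578]
contact_force: [1.4, -0.3, -0.0]
opening: 0.767
```

>>> play_rows --moves '[[[0,0,0.001],[0,0,0],68],[[0,0,0],[0,0,0],68]]'

```text
clock: 27.05
eef_pos: [495.0, -54.4, 54.3]
tcp_rot: [3.141, 0.0, 1.578]
contact_force: [0.1, 0.4, -0.4]
opening: 0.768
```

>>> play_rows --moves '[[[0,0,0],[0,0,0],86],[[0,0,0],[0,0,0],86],[[0,0,0],[0,0,0],86],[[0,0,-0.01],[0,0,0],86],[[0,0,-0.03],[0,0,0],86],[[0,0,-0.04],[0,0,0],86],[[0,0,-0.045],[0,0,0],86],[[-0.03,0,-0.03],[0,0,0],50],[[0,0,0],[0,0,0],50],[[0,0,0],[0,0,0],50]]'

```text
clock: 28.05
eef_pos: [495.2, -84.7, 210.0]
tcp_rot: [3.14, 0.0, 1.577]
contact_force: [0.1, 1.0, -0.2]
opening: 0.503
```

```bash
python3 - <<'E'
from h import *
s=sense();print(s["eef_pos"],s["tcp_rot"])
snap("wrist","w11",None,1.4)
E
```

```text
[495.2364411  -84.70495667 210.03137444] [3.13973346e+00 2.03337565e-04 1.57668243e+00]
```

View pics/w11.png

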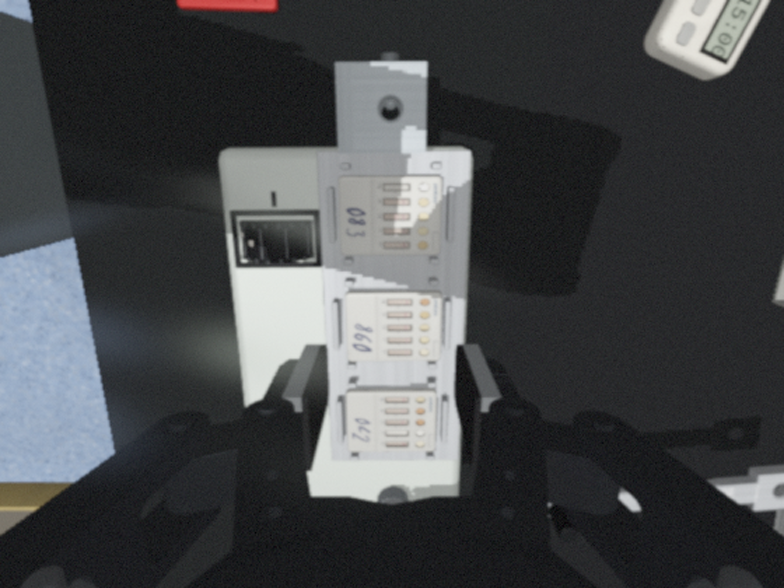

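All three plates lie in their pockets: pixels (392,215), (392,328), (390,422). Now the bar.

```bash
python3 - <<'E'
from h import *
f=load("w11");g=lambda a,b,z:onz(f,a/1.4,b/1.4,z).round(1)
print("lug",g(780,490,67),"knob?",g(560,515,93))
s=load("side0")
print("box",onz(s,178,228,0).round(),onz(s,214,195,0).round(), "knob",onz(s,200+345/5,125+170/5,93).round(1))
print("s11 fork",g(389,107,80))
print(tool([585,-314,140]))
E
```

```text
lug [ 789.4 -257.    67. ] knob? [ 614.7 -256.2   93. ]
box [858.  70.   0.] [ 793. -119.    0.] knob [ 615.8 -239.2   93. ]
s11 fork [494.8   8.9  80. ]
[-0.2304  0.0891  0.0688]
```

>>> play_rows --moves '[[[-0.0287,0.0113,0.0085],[0,0,0],0],[[-0.0287,0.0113,0.0085],[0,0,0],0],[[-0.0287,0.0113,0.0085],[0,0,0],0],[[-0.0287,0.0113,0.0085],[0,0,0],0],[[-0.0287,0.0113,0.0085],[0,0,0],0],[[-0.0287,0.0113,0.0085],[0,0,0],0],[[-0.0287,0.0113,0.0085],[0,0,0],0],[[-0.0287,0.0113,0.0085],[0,0,0],0],[[0,0,0],[0,0,0],0],[[0,0,0],[0,0,0],0],[[0,0,0],[0,0,0],0]]'

```text
clock: 29.2
eef_pos: [586.3, -311.8, 140.2]
tcp_rot: [-3.14, -0.001, 1.579]
contact_force: [-0.8, -0.6, -0.2]
opening: -0.0
```

```bash
python3 - <<'E'
from h import *
s=sense();print(s["eef_pos"],s["tcp_rot"],s["opening"])
snap("wrist","w12",None,1.3)
print(tool([585,-314,62],np.pi/2))
E
```

```text
[ 586.32140801 -311.75803369  140.19061632] [-3.13967786e+00 -1.38985969e-03  1.57852720e+00] -0.00034789222194258506
(array([-0.0022, -0.0015,  0.0787]), array([-0.0011, -0.0008,  0.0081]))
```

View pics/w12.png

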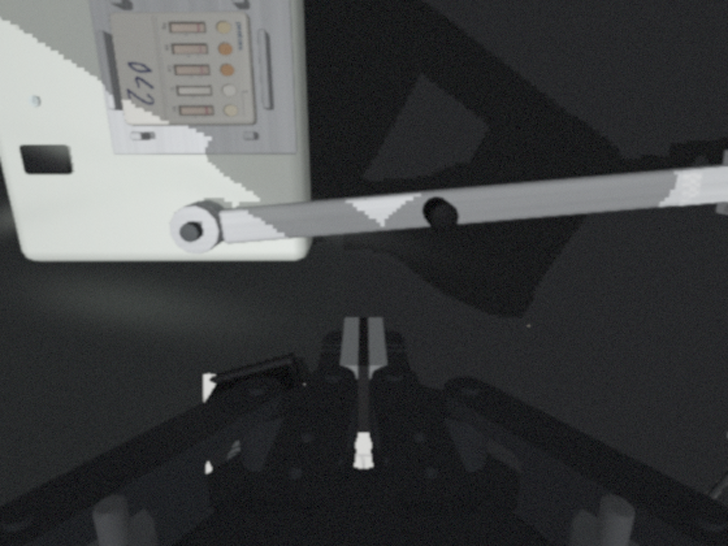

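The view shows the bar running from the hinge (190,232) past the knob (440,213). The shut fingers stand on its right side at (363,340), clear of it. Lower and sweep.

>>> play_rows --moves '[[[0,0,0.03],[0,0,0.008],0],[[0,0,0.03],[0,0,0],0],[[0,0,0.015],[0,0,0],0],[[0,0,0.0035],[0,0,0],0],[[0.006,-0.0012,0],[0,0,0],0],[[0.0055,-0.0012,0],[0,0,0],0],[[0.0075,0.0006,0],[0,0,0],0],[[0.0075,0.0005,0],[0,0,0],0],[[0.0088,-0.0009,0],[0,0,0],0],[[0.0087,-0.0009,0],[0,0,0],0],[[0.0084,-0.0026,0],[0,0,0],0],[[0.0083,-0.0027,0],[0,0,0],0]]'

```text
clock: 30.45
eef_pos: [578.6, -251.8, 62.6]
tcp_rot: [3.142, 0.0, 1.57]
contact_force: [0.5, -1.0, -0.3]
opening: -0.001
```

>>> play_rows --moves '[[[0.0077,-0.0042,0],[0,0,0],0],[[0.0077,-0.0043,0],[0,0,0],0],[[0.0067,-0.0057,0],[0,0,0],0],[[0.0067,-0.0058,0],[0,0,0],0],[[0.0054,-0.0069,0],[0,0,0],0],[[0.0054,-0.0069,0],[0,0,0],0],[[0,0,0],[0,0,0],0]]'

```text
clock: 31.15
eef_pos: [543.5, -212.0, 62.4]
tcp_rot: [-3.14, -0.001, 1.57]
contact_force: [1.0, -0.7, 0.2]
opening: -0.002
```

```bash
python3 - <<'E'
from h import *
s=sense();print(s["eef_pos"],s["tcp_rot"],s["contact_force"])
f=snap("side","s13",(190,120,350,240),5)
E
```

```text
[ 543.49174066 -212.01363196   62.42051391] [-3.14003026e+00 -8.82469005e-04  1.57002271e+00] [ 0.99871804 -0.69538354  0.22756484]
```

View pics/s13.png

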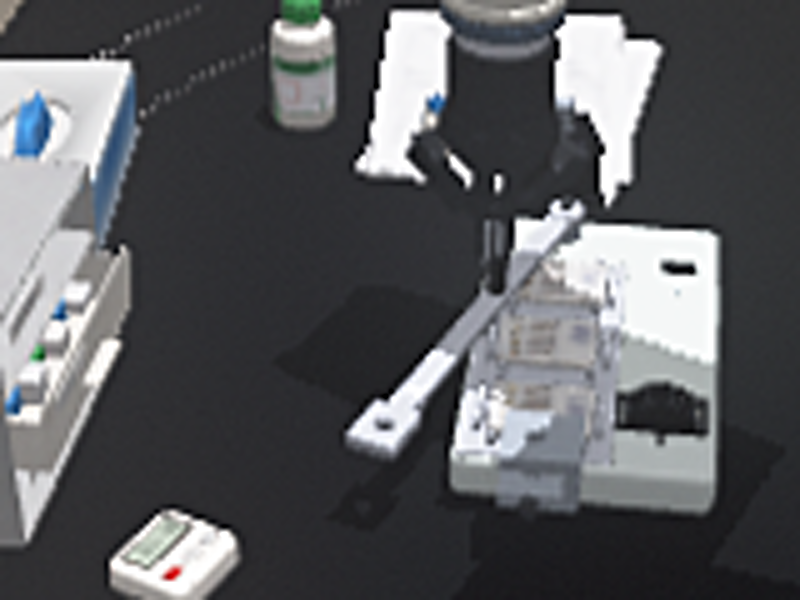

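The bar follows. Its lug is now at crop (385,425), with about 0.4 rad left to go. Continuing, watching the force for the stop.

>>> play_rows --moves '[[[0.0043,-0.0077,0],[0,0,0],0],[[0.0036,-0.008,0],[0,0,0],0],[[0.002,-0.0042,0],[0,0,0],0],[[0.001,-0.003,0],[0,0,0],0],[[0,0,0],[0,0,0],0]]'

```text
clock: 31.7
eef_pos: [521.4, -201.8, 62.5]
tcp_rot: [-3.141, -0.0, 1.57]
contact_force: [-0.6, 0.0, 0.5]
opening: -0.001
```

>>> play_rows --moves '[[[0,-0.002,0],[0,0,0],0],[[0,-0.002,0],[0,0,0],0],[[0,0,0],[0,0,0],0]]'

```text
clock: 32.0
eef_pos: [517.9, -202.0, 62.5]
tcp_rot: [-3.141, -0.0, 1.57]
contact_force: [-0.2, 1.0, -0.0]
opening: -0.002
```

>>> play_rows --moves '[[[0,-0.002,0],[0,0,0],0],[[0,0,0],[0,0,0],0]]'

```text
clock: 32.2
eef_pos: [515.9, -202.1, 62.6]
tcp_rot: [-3.141, -0.0, 1.57]
contact_force: [0.6, 0.6, 0.2]
opening: 0.003
```

>>> play_rows --moves '[[[0,-0.001,0],[0,0,0],0],[[0,-0.001,0],[0,0,0],0],[[0,0,0],[0,0,0],0]]'

```text
clock: 32.5
eef_pos: [513.9, -202.0, 62.6]
tcp_rot: [-3.141, -0.0, 1.57]
contact_force: [-0.1, 0.3, -0.3]
opening: 0.002
```

>>> play_rows --moves '[[[0,-0.001,0],[0,0,0],0],[[0,-0.001,0],[0,0,0],0],[[0,0,0],[0,0,0],0]]'

```text
clock: 32.8
eef_pos: [512.6, -202.0, 62.7]
tcp_rot: [3.14, 0.0, 1.57]
contact_force: [4.0, 0.5, -2.9]
opening: 0.001
```

>>> play_rows --moves '[[[0,-0.001,0],[0,0,0],0],[[0,0,0],[0,0,0],0]]'

```text
clock: 33.0
eef_pos: [512.4, -202.2, 62.8]
tcp_rot: [3.139, 0.001, 1.57]
contact_force: [7.1, 1.6, -4.5]
opening: -0.0
```

Contact at 7 N marks the hard stop. A firmer push to confirm, then back off and go over the pin.

>>> play_rows --moves '[[[0,-0.0015,0],[0,0,0],0],[[0,0,0],[0,0,0],0],[[0,0,0],[0,0,0],0]]'

```text
clock: 33.3
eef_pos: [512.3, -202.5, 63.1]
tcp_rot: [3.136, 0.001, 1.57]
contact_force: [11.9, 1.1, -5.7]
opening: -0.002
```

>>> play_rows --moves '[[[0,0.015,0],[0,0,0],0],[[0,0,-0.03],[0,0,0],0],[[0,0,-0.045],[0,0,0],0],[[0,0,-0.045],[0,0,0],40],[[0,0,-0.01],[0,0,0],40],[[-0.0283,-0.002,0],[0,0,0],40],[[-0.0283,-0.002,0],[0,0,0],40],[[-0.0283,-0.002,0],[0,0,0],40],[[-0.0283,-0.002,0],[0,0,0],40],[[-0.0283,-0.002,0],[0,0,0],40],[[-0.0283,-0.002,0],[0,0,0],40],[[-0.0283,-0.002,0],[0,0,0],40],[[-0.0283,-0.002,0],[0,0,0],40],[[0,0,0],[0,0,0],40],[[0,0,0],[0,0,0],40],[[0,0,0],[0,0,0],40]]'

```text
clock: 34.9
eef_pos: [508.0, -427.4, 192.0]
tcp_rot: [-3.14, -0.001, 1.57]
contact_force: [-0.5, -0.5, -0.2]
opening: 0.398
```

```bash
cat >> h.py <<'E'
def blobs(f,lo,hi,box,amin=60,sat=60):
    x0,y0,x1,y1=box; im=f["pixels"].astype(int)[y0:y1,x0:x1]; g=im.mean(2)
    m=((g>lo)&(g<hi)&(np.ptp(im,axis=2)<sat)).astype(np.uint8)
    n,l,st,c=cv2.connectedComponentsWithStats(m)
    return [(st[i].tolist(),(c[i]+[x0,y0]).round(1)) for i in range(1,n) if st[i][4]>=amin]
E
python3 - <<'E'
from h import *
s=sense();print(s["eef_pos"],s["tcp_rot"],s["contact_force"])
f=snap("wrist","w14",(130,60,430,330),2.6)
snap("side","s14")
p=proj(f,[510,-427,80]);print(p)
u,v=p.round().astype(int)
b=f["pixels"].mean(2)[v-40:v+40:4,u-48:u+48:4].astype(int)
print(*[" ".join("%3d"%x for x in r) for r in b],sep="\n")
E
```

```text
[ 507.9808538  -427.39092555  191.98361717] [-3.14044363e+00 -1.14448969e-03  1.57021461e+00] [-0.46626198 -0.48000149 -0.22465482]
[280.65950186 197.98329159]
 50  49  43  44  45  41  39  29  47  61  30  24  25  18  23  25  13  22  27  30  28  27  30  25
 55  55 200 199  44  58  66  63  41  32  21  15  23  13  26  32  33  32  32  33  26  28  26  24
 56  61 200 202 115  46  41  36  32  32  28  33  50  36  34  33  29  32  33  39  22  28  27  26
 61  56 208 210  89  48  50  48  49  44  45  40  50  55  39  42  38  37  33  31 157 198 191 128
 54  61 211 192  56  65  71  55  56  52  50  57  48  47  45  43  40  41  43  38  94 219 219 218
 52  54 213 188  72  71  69  54  52  58  58  56  54  55  51  47  48  43  44  39  45 216 219 219
 40  51 214 214  69  67  69  50  51  55  55  55  54  56  55  59  48  50  50  50  49 202 218 218
 38  46 215 219 125  64  64  43  45  48  52  55  56  70  59  62  60  60  54  53  55 156 217 217
 42  53 214 220 197  59  60  46  41  45  44  68  72  71  71  62  54  57  59  58  56  70 208 210
 38  87 216 218 218  62  57  58  51  50  46  75 109 121 110  77  52  49  54 
[... 279 characters left out ...]
  51  53  52  49  43 207 217
219 219 219 218 218 219 120  49  52  53  65 187 191 190 187 180  57  53  51  51  48  48 163 216
218 219 218 219 219 218 197  54  51  50  52  87 176 181 170  79  44  46  44  50  50  45  67 196
218 219 218 219 219 219 216  58  49  50  50  47  46  42  47  44  50  50  44  50  64 128 183 195
219 219 219 218 219 219 218 121  51  51  49  47  50  47  47  48  55 121 195 198 207 214 212 217
217 218 219 218 218 219 219 196  52  46  48  50  48  66 168 205 218 217 217 217 217 216 216 216
217 219 219 218 218 219 219 217  48  53 124 196 213 214 213 211 204 199 199 198 203 208 208 209
208 217 219 218 219 202 203 206 199 206 202 211 215 183 193 215 218 217 217 217 218 218 216 209
```

```bash
python3 - <<'E'
from h import *
f=load("w14")
for lo in(85,100,115):
    for st,c in blobs(f,lo,256,(262,185,305,222),200): print(lo,st,c,onz(f,*c,80).round(1), onz(f,262+st[0]+st[2]/2-.5,185+st[1]+st[3]/2-.5,80).round(1))
s=load("s14");u,v=proj(s,[509,-427,80]);print(u,v)
u,v=int(u),int(v);print(s["pixels"].mean(2)[v-8:v+9,u-10:u+11].astype(int))
w=load("w10")
# fork hole in w10: dark disc on the fork top
for st,c in blobs(w,-1,120,(265,105,300,140),60): print("hole",st,c,onz(w,*c,80))
E
```

```text
85 [11, 7, 24, 25, 475] [284.8 204.5] [ 513.4 -432.5   80. ] [ 513.1 -432.1   80. ]
100 [11, 8, 24, 24, 443] [284.9 204.8] [ 513.4 -432.7   80. ] [ 513.1 -432.5   80. ]
115 [11, 9, 24, 23, 416] [284.6 205. ] [ 513.2 -432.9   80. ] [ 513.1 -432.9   80. ]
302.78092348164495 140.18417792222252
[[245 244 246 247 248 247 246 245 243 240 238 239 239 242 245 248 247 246
  246 246 247]
 [246 244 245 247 247 247 247 247 246 245 244 243 241 243 246 248 248 247
  245 245 247]
 [243 243 245 247 247 247 247 247 247 247 245 242 237 237 240 243 246 246
  244 245 247]
 [238 241 246 248 248 247 247 247 247 247 246 243 240 241 241 242 244 245
  243 246 247]
 [234 239 244 247 248 247 247 247 247 247 247 245 245 245 244 243 243 242
  242 245 247]
 [240 242 244 246 247 248 248 248 248 248 248 247 246 244 245 244 243 240
  240 245 247]
 [242 241 240 240 241 243 246 249 253 253 252 251 249 245 246 246 245 243
  243 246 247]
 [242 243 243 242 243 242 237 244 193 235 241 240 211 248 249 248 247 244
  243 247 247]
 [246 244 245 245 245 242 237 251 118 148 165 166 120 253 252 249 247 244
  244 246 247]
 [244 244 249 255 255 255 252 255 119  95 108 107  77 255 255 255 252 247
  244 244 247]
 [243 248 255 191 165 161 150 161  82  90  96  93  69 168 176 163 255 251
  245 244 247]
 [246 255 195  57  33  40  40  40  72  83  84  94  70  44  32  12 255 255
  244 243 247]
 [247 255 104  31  48  56  55  53  87  80  89  96  70  54  49  36 163 255
  249 246 248]
 [248 255 113  34  49  55  54  51  89 105 110 110  89  62  56  48  21 255
  254 247 248]
 [248 255 115  35  51  53  54  51  61  87  86  87  67  55  54  49  36 159
  255 250 248]
 [248 255 117  35  51  54  54  52  51  57  58  57  50  52  51  51  48  23
  255 255 250]
 [247 255 117  35  51  55  54  54  54  53  52  51  52  52  53  53  51  34
  152 255 252]]
hole [8, 10, 19, 15, 219] [282.2 122.1] [495.21063831   8.96047053  80.        ]
```

>>> play_rows --moves '[[[-0.0045,0.004,0.03],[0,0,0],50],[[0,0,0.03],[0,0,0],50],[[0,0,0.02],[0,0,0],50],[[0,0,0],[0,0,0],50],[[0,0,0],[0,0,0],50]]'

```text
clock: 35.5
eef_pos: [512.7, -432.5, 113.0]
tcp_rot: [-3.141, -0.0, 1.571]
contact_force: [1.0, -0.4, 0.9]
opening: 0.497
```

```bash
python3 - <<'E'
from h import *
s=sense();print(s["eef_pos"],s["tcp_rot"])
f=snap("wrist","w15")
u,v=proj(f,[512.5,-431.5,80]);print(u,v);u,v=int(u),int(v)
for lo in(85,110):
    for st,c in blobs(f,lo,256,(u-30,v-30,u+31,v+31),300): print(lo,st,c,onz(f,*c,80).round(1), onz(f,u-30+st[0]+st[2]/2-.5,v-30+st[1]+st[3]/2-.5,80).round(1))
b=f["pixels"].mean(2)[v-32:v+40:4,u-48:u+48:4].astype(int)
print(*[" ".join("%3d"%x for x in r) for r in b],sep="\n")
E
```

```text
[ 512.69324261 -432.46533863  113.01980178] [-3.14143841e+00 -1.52265546e-04  1.57072567e+00]
277.3146664760646 233.57071900880356
85 [16, 15, 33, 33, 861] [279.2 234.5] [ 513.6 -432.1   80. ] [ 513.5 -431.8   80. ]
110 [17, 18, 32, 29, 737] [279.2 235. ] [ 513.6 -432.4   80. ] [ 513.8 -432.4   80. ]
 43  26  26  27  26  34  41  41  27  33  30  26  31  33  27  33  36  31  35  36  40  46  46  87
141  30  17  30  34  31  21  27  33  24  30  27  30  29  34  29  37  36  30  35  32  38  36  42
215  24  29  29  24  27  31  32  28  33  31  67  78  76  72  33  25  25  30  29  34  27  33  32
219  66  30  33  31  25  25  27  32  26  67  64  66  66  67  69  35  36  30  30  31  34  20  32
220 176  32  24  28  21  27  29  28  45  61  72  77  78  69  64  55  31  28  31  26  35  29  25
219 215  29  31  32  24  29  31  26  54  81 106 120 127 108  83  54  29  32  28  26  27  31  32
218 219 103  27  28  26  33  38  27  75 125 136 136 137 135 130  83  30  23  29  33  23  29  31
218 219 190  23  30  32  53  46  36 106 127 127 130 134 135 134 126  42  31  32  33  26  34  31
219 219 218  55  51  48  44  5
[... 229 characters left out ...]
  29  25  29  27  27  33  32
205 210 216 217  60  52  50  51  50  55 121 124 124 128 129 126  69  44  34  26  26  29  27  26
 47 165 216 217 139  56  53  48  51  53  55 104 122 120 109  56  43  41  43  33  28  23  45 125
 52  92 216 216 207  57  58  56  54  52  49  47  48  47  46  40  43  46  47  96 167 213 217 218
 54  95 214 215 216  81  55  58  53  56  54  51  52  43  49  56 129 188 201 204 203 205 201 203
 56  92 214 212 209 162  56  57  59  55  54  59 120 177 187 196 209 216 216 216 216 216 218 216
 56  95 207 207 211 209  63  59  75 163 203 212 194 150 199 205 217 217 216 217 217 215 216 218
 54  93 211 213 215 215 199 215 216 217 209 201 202 192 169 210 217 217 219 217 217 216 216 216
```

>>> play_rows --squeeze 60 --moves '[[[0.0003,0.0003,0.02],[0,0,0],50],[[0,0,0.02],[0,0,0],50],[[0,0,0.01],[0,0,0],50],[[0,0,0.0055],[0,0,0],50],[[0,0,0],[0,0,0],50],[[0,0,0],[0,0,0],10],[[0,0,0],[0,0,0],10],[[0,0,0],[0,0,0],10],[[0,0,0],[0,0,0],10],[[0,0,0],[0,0,0],10],[[0,0,0],[0,0,0],10]]'

```text
clock: 36.65
eef_pos: [513.3, -433.2, 58.4]
tcp_rot: [3.14, 0.001, 1.57]
contact_force: [-0.2, 0.2, 6.5]
opening: 0.213
```

>>> play_rows --moves '[[[0,0,-0.005],[0,0,0],10],[[0,0,-0.015],[0,0,0],10],[[0,0,-0.03],[0,0,0],10],[[0,0,-0.04],[0,0,0],10],[[0,0,-0.04],[0,0,0],10],[[0.0275,-0.00125,0],[0,0,0],10],[[0.0275,-0.00125,0],[0,0,0],10],[[0.0275,-0.00125,0],[0,0,0],10],[[0.0275,-0.00125,0],[0,0,0],10],[[0.0275,-0.00125,0],[0,0,0],10],[[0.0275,-0.00125,0],[0,0,0],10],[[0.0275,-0.00125,0],[0,0,0],10],[[0.0275,-0.00125,0],[0,0,0],10],[[0.0275,-0.00125,0],[0,0,0],10],[[0.0275,-0.00125,0],[0,0,0],10],[[0.0275,-0.00125,0],[0,0,0],10],[[0.0275,-0.00125,0],[0,0,0],10],[[0.0275,-0.00125,0],[0,0,0],10],[[0.0275,-0.00125,0],[0,0,0],10],[[0.0275,-0.00125,0],[0,0,0],10]]'

```text
clock: 38.65
eef_pos: [494.3, -19.0, 188.2]
tcp_rot: [3.14, 0.0, 1.57]
contact_force: [0.3, 0.1, -0.1]
opening: 0.204
```

>>> play_rows --moves '[[[0,0,0],[0,0,0],10],[[0,0,0],[0,0,0],10],[[0,0,0],[0,0,0],10]]'

```text
clock: 38.95
eef_pos: [494.5, -20.7, 187.6]
tcp_rot: [3.141, 0.0, 1.57]
contact_force: [-0.2, 0.2, -0.4]
opening: 0.213
```

```bash
python3 - <<'E'
from h import *
s=sense();print(s["eef_pos"],s["tcp_rot"],s["opening"])
f=snap("wrist","w16",(140,60,420,330),2.6)
p=proj(f,[495,8.5,80]);print("hole at",p);u,v=p.round().astype(int)
for hi in(90,110,130):
  for st,c in blobs(f,-1,hi,(u-16,v-16,u+17,v+17),40): print(hi,st,c,onz(f,*c,80).round(1))
E
```

```text
[494.46306531 -20.72181926 187.59094341] [3.14094503e+00 3.12949272e-04 1.56987311e+00] 0.21252287407965434
hole at [278.53498317 163.16367889]
90 [11, 9, 11, 5, 45] [279.2 158.3] [495.5  12.2  80. ]
110 [10, 9, 13, 8, 73] [279.2 159.2] [495.5  11.6  80. ]
130 [9, 8, 14, 16, 150] [278.8 162.1] [495.2   9.3  80. ]
```

View pics/w16.png

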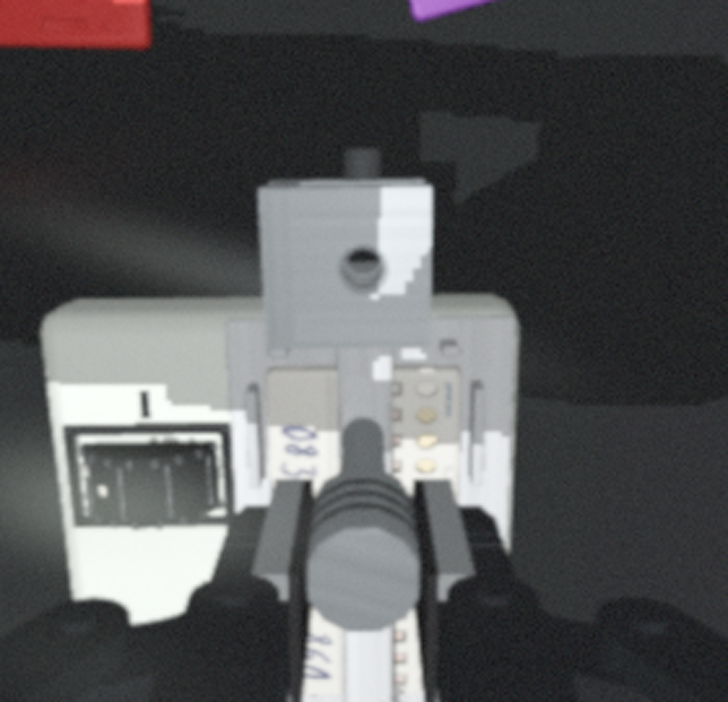

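The bar is shut under the fork. The fork hole is at crop (363,266). The pin hangs upright in the jaws, nose at (362,430) and head top at (363,577).

```bash
python3 - <<'E'
from h import *
f=load("w16");g=lambda a,b,z:onz(f,140+a/2.6,60+b/2.6,z).round(1)
print("hole",g(363,266,80),"fork edges",g(258,260,80),g(433,260,80),g(345,347,80),g(345,185,80))
print("nose tip (far edge 419 = front of 10mm shank)",g(362,432,137),g(362,421,140),"head top",g(363,577,209),g(309,560,209),g(419,560,209),"bottom edge of head",g(363,630,209))
E
```

```text
hole [495.8   9.2  80. ] fork edges [464.9  11.   80. ] [516.5  10.9  80. ] [490.4 -15.6  80. ] [490.7  32.6  80. ]
nose tip (far edge 419 = front of 10mm shank) [495.4 -21.8 137. ] [495.4 -17.9 140. ] head top [495.5 -19.5 209. ] [487.  -16.5 209. ] [504.4 -16.5 209. ] bottom edge of head [495.5 -29.2 209. ]
```

>>> play_rows --moves '[[[0.015,0.0003,0],[0,0,0],10],[[0.0143,0,0.01],[0,0,0],10],[[0,0,0.02],[0,0,0],10],[[0,0,0.015],[0,0,0],10],[[0,0,0.008],[0,0,0],10],[[0,0,0],[0,0,0],10],[[0,0,0],[0,0,0],10]]'

```text
clock: 39.7
eef_pos: [494.8, 9.1, 134.2]
tcp_rot: [-3.142, -0.0, 1.57]
contact_force: [-0.4, -0.3, -0.0]
opening: 0.21
```

>>> play_rows --moves '[[[0,0,0.002],[0,0,0],10],[[0,0,0.002],[0,0,0],10],[[0,0,0.002],[0,0,0],10],[[0,0,0],[0,0,0],10]]'

```text
clock: 40.1
eef_pos: [494.5, 9.2, 128.0]
tcp_rot: [-3.142, -0.0, 1.57]
contact_force: [-0.2, 1.0, -0.5]
opening: 0.209
```

>>> play_rows --moves '[[[0,0,0.002],[0,0,0],10],[[0,0,0.001],[0,0,0],10],[[0,0,0],[0,0,0],10]]'

```text
clock: 40.4
eef_pos: [494.5, 9.2, 124.9]
tcp_rot: [-3.141, 0.0, 1.57]
contact_force: [-0.9, -0.7, -1.7]
opening: 0.208
```

The nose is in the fork with no side force. Lowering through the lug.

>>> play_rows --moves '[[[0,0,0.003],[0,0,0],10],[[0,0,0.003],[0,0,0],10],[[0,0,0.003],[0,0,0],10],[[0,0,0],[0,0,0],10]]'

```text
clock: 40.8
eef_pos: [494.3, 9.1, 115.6]
tcp_rot: [-3.141, 0.0, 1.57]
contact_force: [0.1, 0.6, -0.2]
opening: 0.205
```

>>> play_rows --moves '[[[0,0,0.003],[0,0,0],10],[[0,0,0.003],[0,0,0],10],[[0,0,0.003],[0,0,0],10],[[0,0,0],[0,0,0],10]]'

```text
clock: 41.2
eef_pos: [494.3, 9.2, 106.6]
tcp_rot: [-3.141, 0.0, 1.57]
contact_force: [0.0, -0.2, -0.5]
opening: 0.208
```

>>> play_rows --moves '[[[0,0,0.003],[0,0,0],10],[[0,0,0.002],[0,0,0],10],[[0,0,0],[0,0,0],10]]'

```text
clock: 41.5
eef_pos: [494.4, 9.2, 101.8]
tcp_rot: [-3.141, 0.0, 1.57]
contact_force: [0.2, -0.1, -0.5]
opening: 0.211
```

>>> play_rows --moves '[[[0,0,0.002],[0,0,0],10],[[0,0,0.002],[0,0,0],10],[[0,0,0.002],[0,0,0],10],[[0,0,0],[0,0,0],10]]'

```text
clock: 41.9
eef_pos: [494.4, 9.0, 95.8]
tcp_rot: [-3.141, 0.0, 1.57]
contact_force: [-0.3, -0.9, -1.4]
opening: 0.209
```

>>> play_rows --moves '[[[0,0,0.002],[0,0,0],10],[[0,0,0.002],[0,0,0],10],[[0,0,0.002],[0,0,0],10],[[0,0,0],[0,0,0],10]]'

```text
clock: 42.3
eef_pos: [494.1, 9.2, 89.6]
tcp_rot: [-3.14, -0.0, 1.57]
contact_force: [0.5, -1.3, -1.5]
opening: 0.212
```

>>> play_rows --moves '[[[0,0,0.002],[0,0,0],10],[[0,0,0.001],[0,0,0],10],[[0,0,0],[0,0,0],10]]'

```text
clock: 42.6
eef_pos: [494.5, 9.0, 86.9]
tcp_rot: [-3.141, 0.0, 1.57]
contact_force: [-0.4, -2.7, -0.3]
opening: 0.21
```

>>> play_rows --moves '[[[0,0,0.001],[0,0,0],10],[[0,0,0.001],[0,0,0],10],[[0,0,0],[0,0,0],10]]'

```text
clock: 42.9
eef_pos: [494.6, 9.1, 85.0]
tcp_rot: [-3.142, 0.0, 1.57]
contact_force: [1.2, -3.3, -2.6]
opening: 0.207
```

>>> play_rows --moves '[[[0,0,0.001],[0,0,0],10],[[0,0,0.001],[0,0,0],10],[[0,0,0],[0,0,0],10]]'

```text
clock: 43.2
eef_pos: [494.7, 9.0, 84.2]
tcp_rot: [3.141, 0.0, 1.57]
contact_force: [-5.1, -4.5, 17.5]
opening: 0.211
```

17.5 N at the expected home height. Release, rise, then press the head from above with shut fingers to confirm.

>>> play_rows --moves '[[[0,0,0.0005],[0,0,0],10],[[0,0,0],[0,0,0],10],[[0,0,-0.001],[0,0,0],45],[[0,0,0],[0,0,0],45],[[0,0,0],[0,0,0],45],[[0,0,-0.02],[0,0,0],45],[[0,0,-0.025],[0,0,0],45],[[0,0,0],[0,0,0],0],[[0,0,0],[0,0,0],0],[[0,0,0],[0,0,0],0],[[0,0,0],[0,0,0],0],[[0,0,0],[0,0,0],0]]'

```text
clock: 44.4
eef_pos: [494.1, 9.2, 127.9]
tcp_rot: [-3.14, -0.0, 1.57]
contact_force: [-0.4, 0.3, 0.1]
opening: 0.001
```

>>> play_rows --moves '[[[0,0,0.01],[0,0,0],0],[[0,0,0.008],[0,0,0],0],[[0,0,0.002],[0,0,0],0],[[0,0,0],[0,0,0],0]]'

```text
clock: 44.8
eef_pos: [494.0, 9.2, 107.8]
tcp_rot: [-3.14, 0.0, 1.57]
contact_force: [0.1, 0.4, -0.7]
opening: 0.004
```

>>> play_rows --moves '[[[0,0,0.001],[0,0,0],0],[[0,0,0.001],[0,0,0],0],[[0,0,0],[0,0,0],0]]'

```text
clock: 45.1
eef_pos: [494.7, 9.2, 106.7]
tcp_rot: [3.141, -0.0, 1.57]
contact_force: [0.3, -0.5, 0.8]
opening: -0.003
```

>>> play_rows --moves '[[[0,0,0.001],[0,0,0],0],[[0,0,0.001],[0,0,0],0],[[0,0,0],[0,0,0],0]]'

```text
clock: 45.4
eef_pos: [495.0, 9.1, 105.9]
tcp_rot: [3.141, 0.0, 1.57]
contact_force: [-4.3, -0.8, 17.3]
opening: -0.001
```

>>> play_rows --moves '[[[0,0,0.001],[0,0,0],0],[[0,0,0],[0,0,0],0],[[0,0,0],[0,0,0],0]]'

```text
clock: 45.7
eef_pos: [495.2, 9.1, 105.8]
tcp_rot: [3.14, 0.0, 1.57]
contact_force: [-8.9, -0.1, 28.7]
opening: 0.004
```

The head top is at 106 mm, which is 80 + 26, and takes 29 N without moving, so the pin is home. I've used all my picture views, so I'll read the wheel numerically: dump the dots, then rise.

>>> play_rows --moves '[[[0,0,-0.02],[0,0,0],0],[[0,0,-0.03],[0,0,0],0],[[-0.02,-0.025,0],[0,0,0],0],[[-0.02,-0.025,0],[0,0,0],0],[[-0.02,-0.025,0],[0,0,0],0],[[0,0,0],[0,0,0],0],[[0,0,0],[0,0,0],0],[[0,0,0],[0,0,0],0]]'

```text
clock: 46.5
eef_pos: [420.5, -50.6, 153.9]
tcp_rot: [3.14, 0.0, 1.57]
contact_force: [0.1, 0.2, 0.1]
opening: 0.0
```

```bash
cat >> h.py <<'E'
def topview(f,x0,x1,y0,y1,z=56,st=1.0):
    """wheel region resampled on a level plane: rows = x (robot side first), columns = y from left (+) to right"""
    xs=np.arange(x0,x1,st);ys=np.arange(y1,y0,-st)
    P=np.array([[proj(f,[x,y,z]) for y in ys] for x in xs],np.float32)
    return xs,ys,cv2.remap(f["pixels"].mean(2).astype(np.float32),P,None,cv2.INTER_LINEAR)
def art(a,xs,lv=" .:-=+*#%@"):
    for x,r in zip(xs,a): print("%5.0f "%x+"".join(lv[min(9,int(v/25.6))]*1 for v in r))
E
python3 - <<'E'
from h import *
s=sense();print(s["eef_pos"])
f=snap("wrist","w17")
xs,ys,a=topview(f,385,450,-98,-44,z=55)
print(ys[0],ys[-1]);art(a,xs)
E
```

```text
[420.51679303 -50.62333952 153.86811595]
-44.0 -97.0
  385 **++++++++++++**++***##############*******************
  386 *******************##%%%%%%%%%%%%%%%%%%%%%%%%%%%%%%%%%
  387 #####################%@@@@@@@@@@@@@@@@@@@@@@@@@@@@@@@@
  388 #####################%@@@@@@@@@@@@@@@@@@@@@@@@@@@@@@@@
  389 ########********#####%@@@@@@@@@@@@@@@@@@@@@@@@@@@@@@@@
  390 ######*+========+++++**#########%%%#########%@@@@@@@@@
  391 ######+-:::::::::::::::------===============#@@@@@@@@@
  392 ######+:.........:.:.::::::::::::::::::::::-*@@@@@@@@@
  393 ######+:..:-========-==-=====------====--::-*@@@@@@@@@
  394 ######+:.:+*************#%%%#**#########+---*@@@@@@@@@
  395 ######+:.-*###*********#%%%%%#%%%%%%@@@@#=--*@@@@@@@@@
  396 ######+:.-*#*=====--=++******+******##%%#=--*@@@@@@@@@
  397 ######+:.-*#*-::::..:=**+-::::::::::-=+*+=--*@@@@@@@@@
  398 ######+:.-*#*-.....::-+++-::-----------=+--=#@@@@@@@@#
  399 ######+:.-*#*-....:::----::-==-=======--=-:-#@@@@@@@#=
  400 ######+:.-*#*-...:::::::::::::--------:::--=#@@@@@@#=:
  401 ######+:.-*#*-..::::...........:......::---=#@@@@@#+::
  402 ####
[... 2217 characters left out ...]
............:-=--:+%@@@@@*-..
  439 #####*-::=##=...:::::::::::::::::::..:=*+-:+%@@@@@*-..
  440 #####*-::=##=:..::::::::::-----------=#%*-:=%@@@@@*-..
  441 #####*-::=##+-::-----------------==-=+%@#-:=%@@@@@#-:.
  442 #####*-::=##*+=++++++******+++++*#*++#@@#-:=%@@@@@%+:.
  443 #####*-::=************####******#%%**#@@*-:=%@@@@@@#=:
  444 #####*-:::-------================**++*#*+::=%@@@@@@@#=
  445 #####*-:........................::::----:::+%@@@@@@@@#
  446 #####*=::::::::::::::::::...........::::::-+%@@@@@@@@@
  447 #####*+========================----==++===+*%@@@@@@@@@
  448 #######****************************#%%%%%%%%%@@@@@@@@@
  449 ###################################%@@@@@@@@@@@@@@@@@@
```

The wheel reads clearly. The blank face is on top, with ridges at x≈412 and 428.5, and one dot lies on the robot side at x≈404.5. So it stands near 0 and needs about 2.5 rad, or about 64 mm of rim. Touch down on top.

>>> play_rows --moves '[[[-0.0199,-0.008,0.03],[0,0,0],0],[[0,0,0.03],[0,0,0],0],[[0,0,0.02],[0,0,0],0],[[0,0,0.008],[0,0,0],0],[[0,0,0.002],[0,0,0],0],[[0,0,0],[0,0,0],0]]'

```text
clock: 47.15
eef_pos: [412.1, -70.5, 63.9]
tcp_rot: [3.141, 0.0, 1.571]
contact_force: [0.5, 0.9, 0.8]
opening: 0.002
```

>>> play_rows --moves '[[[0,0,0.001],[0,0,0],0],[[0,0,0.001],[0,0,0],0],[[0,0,0],[0,0,0],0]]'

```text
clock: 47.45
eef_pos: [411.9, -70.7, 62.0]
tcp_rot: [3.141, 0.0, 1.57]
contact_force: [-0.9, -0.1, -0.4]
opening: 0.002
```

>>> play_rows --moves '[[[0,0,0.0007],[0,0,0],0],[[0,0,0],[0,0,0],0]]'

```text
clock: 47.65
eef_pos: [412.6, -70.7, 61.8]
tcp_rot: [3.139, 0.0, 1.57]
contact_force: [-0.5, 1.7, 11.9]
opening: 0.003
```

>>> play_rows --moves '[[[0,0,0.0005],[0,0,0],0],[[0,0,0],[0,0,0],0]]'

```text
clock: 47.85
eef_pos: [413.1, -70.8, 61.7]
tcp_rot: [3.138, 0.0, 1.57]
contact_force: [-0.4, 1.6, 16.3]
opening: 0.004
```

>>> play_rows --moves '[[[0,0,0.0004],[0,0,0],0],[[0,0,0],[0,0,0],0]]'

```text
clock: 48.05
eef_pos: [413.6, -70.8, 61.6]
tcp_rot: [3.137, 0.0, 1.57]
contact_force: [-1.1, 3.1, 21.1]
opening: 0.001
```

>>> play_rows --moves '[[[0,0,-0.001],[0,0,0],0],[[0,0.002,0],[0,0,0],0],[[0,0.002,0],[0,0,0],0],[[0,0.002,0],[0,0,0],0],[[0,0.002,0],[0,0,0],0],[[0,0.002,0],[0,0,0],0],[[0,0.002,0],[0,0,0],0],[[0,0,0],[0,0,0],0]]'

```text
clock: 48.85
eef_pos: [424.8, -70.7, 61.7]
tcp_rot: [3.139, 0.0, 1.57]
contact_force: [0.9, 1.9, 9.8]
opening: 0.001
```

>>> play_rows --moves '[[[0,0,-0.04],[0,0,0],0],[[0.0199,-0.004,-0.05],[0,0,0],0],[[0,0,0],[0,0,0],0],[[0,0,0],[0,0,0],0]]'

```text
clock: 49.25
eef_pos: [420.5, -52.1, 148.3]
tcp_rot: [3.139, 0.0, 1.571]
contact_force: [-1.3, 0.6, -0.2]
opening: 0.003
```

```bash
python3 - <<'E'
from h import *
s=sense();print(s["eef_pos"])
f=snap("wrist","w18")
xs,ys,a=topview(f,392,446,-88,-54,z=55)
art(a,xs," .:-=+*#%@")
E
```

```text
[420.50762304 -52.11671068 148.34133778]
  392 :::::::::::::::::::--:::::::::::-=
  393 -=+============++++++++++===++-:--
  394 +**+++********##%%%%%%%%%#*##%*---
  395 *##+==+****##**##%%%%%%%%#**%@#=-=
  396 *#*-:::---=+*+=-=++++++++==+#@#=-=
  397 *#*-...:::--=--::---=++==---*%*--=
  398 *#*:..:::.........:-+###+-::=++---
  399 *#*-.::::..........:+%%%*-::-==--=
  400 *#*:..::............=#%%*-:::----=
  401 *#*:................:-==-:::::::-=
  402 *#*-...................::::::::::=
  403 *#*:.........:-==-.......::.:::::=
  404 *#+:...::::..:+#*+:.......:::::--=
  405 *#+:...::::..-*##*-.....:::::::-==
  406 *#+:....::...:+**+-.....:::::::--=
  407 *#+:.........:-==-:....::::::::::=
  408 *#+:.  ....::-----:::::-----===-:=
  409 *#+:.......:::---::::-----=====-:=
  410 *#+:...........:......::::::-----=
  411 *#+:.  .:::................:::-===
  412 *#+:....::::...............:::====
  413 ##+:....::::...............::-====
  414 ##+:...............:---:..::::====
  415 ##+:...............-+**=:..:::====
  416 ##+:..............:=###+:..::-====
  417 ##+:..............:=###+:..:
[... 454 characters left out ...]
===
  429 ##+:...::::..................:====
  430 ##+:...::::..................:====
  431 ##+:.........................:====
  432 ##+:.........................:====
  433 ##+:.........................:--==
  434 ##+:.........................:::-+
  435 ##+...:::...................:----+
  436 ##+...:::...................:----+
  437 ##=....::::::::::::::::::::.:----+
  438 ##=....::------------------:-+=::+
  439 ##=::...:::::::::::::::::::-=#+-:+
  440 ##+---:::..::::.:::..:.:::-=*%*-:+
  441 ##*++++=================+*##%%*-:+
  442 #######*****************#%@@@@*-:+
  443 ++++*****+**************#%%%%%+-:+
  444 ::::------::------------==++++-:-+
  445 .........................:::::::-+
```

It rolled exactly one face: the one-dot face is on top (ridges 408.7 and 425), with the two-dot face coming next. Three more strokes.

>>> play_rows --moves '[[[-0.0187,-0.009,0.03],[0,0,0],0],[[0,0,0.03],[0,0,0],0],[[0,0,0.018],[0,0,0],0],[[0,0,0.005],[0,0,0],0],[[0,0,0.002],[0,0,0],0],[[0,0,0.0018],[0,0,0],0],[[0,0,0],[0,0,0],0]]'

```text
clock: 50.0
eef_pos: [412.3, -71.0, 61.7]
tcp_rot: [3.14, -0.0, 1.569]
contact_force: [-1.7, 4.0, 17.8]
opening: -0.001
```

>>> play_rows --moves '[[[0,0.002,0],[0,0,0],0],[[0,0.002,0],[0,0,0],0],[[0,0.002,0],[0,0,0],0],[[0,0.002,0],[0,0,0],0],[[0,0.002,0],[0,0,0],0],[[0,0.002,0],[0,0,0],0],[[0,0.002,0],[0,0,0],0],[[0,0,0],[0,0,0],0]]'

```text
clock: 50.8
eef_pos: [426.6, -70.9, 61.5]
tcp_rot: [3.139, -0.0, 1.57]
contact_force: [2.1, 4.1, 12.1]
opening: 0.0
```

>>> play_rows --moves '[[[0,0,-0.01],[0,0,0],0],[[0,0,0],[0,0,0],0],[[0,-0.014,0],[0,0,0],0],[[0,0,0],[0,0,0],0],[[0,0,0.008],[0,0,0],0],[[0,0,0.002],[0,0,0],0],[[0,0,0],[0,0,0],0],[[0,0.002,0],[0,0,0],0],[[0,0.002,0],[0,0,0],0],[[0,0.002,0],[0,0,0],0],[[0,0.002,0],[0,0,0],0],[[0,0.002,0],[0,0,0],0],[[0,0.002,0],[0,0,0],0],[[0,0.002,0],[0,0,0],0],[[0,0,0],[0,0,0],0]]'

```text
clock: 52.3
eef_pos: [427.5, -71.0, 61.2]
tcp_rot: [3.137, 0.0, 1.57]
contact_force: [2.3, 2.8, 15.6]
opening: 0.0
```

>>> play_rows --moves '[[[0,0,-0.04],[0,0,0],0],[[0.0199,-0.005,-0.05],[0,0,0],0],[[0,0,0],[0,0,0],0],[[0,0,0],[0,0,0],0]]'

```text
clock: 52.7
eef_pos: [420.9, -52.4, 147.2]
tcp_rot: [3.139, 0.0, 1.571]
contact_force: [0.2, -0.6, -0.4]
opening: 0.001
```

```bash
python3 - <<'E'
from h import *
s=sense();print(s["eef_pos"])
f=snap("wrist","w19")
xs,ys,a=topview(f,392,446,-88,-54,z=55)
art(a,xs," .:-=+*#%@")
E
```

```text
[420.92482934 -52.39450697 147.22293896]
  392 .:::::::::::::::::::::::::::::::--
  393 -==================+++++++==+==---
  394 +####**##******###%%%%%%%%%%%%*=--
  395 *##********##**##%%@@@@@@%%%@@#=--
  396 *#*=------=***+=++*%%%#*+++**%#+--
  397 *#*-....::-+++=-:-=*##*=----=##=--
  398 *#*-...:::--===----=++++===--+*=--
  399 *#*-..::::::-+++-:::=*##*=--:-=---
  400 *#*-..:::...-*#*=:..-*%@#=:::-----
  401 *#*-..:::...:+**+:..:+%%%+:::-----
  402 *#*:. .......-==-....-+*+-:::::::-
  403 *#+:..................:::::::::::-
  404 *#+:. .........:::.....:--:::::::-
  405 *#+:....::....-===-...:=**+-::::-=
  406 *#+:...::::..:=*#*=...-#%@#=:::-==
  407 *#+:...::::..:=###+:..-#@@#=:::-==
  408 *#+:..........=***=:..-*##*=::::-=
  409 *#+:.. .......:===-:..:-===-:::::=
  410 *#+:.......:-:::----::::---====--=
  411 *#+:.......::::::---------========
  412 *#+:..............::::::------====
  413 *#+:.. ..::............-+**+--====
  414 *#+:. ..::::...........=###*--====
  415 *#+:....::::...........=###*=-====
  416 *#+:......:........::::=***+--====
  417 *#+:...............-+++====-
[... 454 characters left out ...]
===
  429 ##+:..................-+++-:.:====
  430 ##+:...:::...........:=*#*=:.:====
  431 ##+:...::::..........:+##*=:.:====
  432 ##+:...:::...........:=**+-..:====
  433 ##+:..................:---:..:-===
  434 ##+:..........................::-+
  435 ##+.........:---:.............:::+
  436 ##+..:::...:=**+-...........:::::+
  437 ##+..::::..-+##+-...........:----+
  438 ##+..::::::-+*+=::..........-+=-:+
  439 ##=....:-----==--:::::::::::+#+-:+
  440 ##+::::::::-----:--::-:::--=#%*-:+
  441 ##*=======================+*%@*-:+
  442 ##**********************##%%@@*-:+
  443 +**++***++**+++**********%%%%%+-:*
  444 :--------::-------------==++++-::*
  445 .........................:::::::-*
```

Now the three-dot face is on top, its midpoint at x 418.9, and the four-dot face is next. One more stroke, slightly short.

>>> play_rows --moves '[[[-0.0185,-0.009,0.03],[0,0,0],0],[[0,0,0.03],[0,0,0],0],[[0,0,0.018],[0,0,0],0],[[0,0,0.005],[0,0,0],0],[[0,0,0.0025],[0,0,0],0],[[0,0,0],[0,0,0],0],[[0,0,0],[0,0,0],0]]'

```text
clock: 53.45
eef_pos: [412.1, -71.0, 61.7]
tcp_rot: [3.141, -0.0, 1.57]
contact_force: [-1.0, 3.0, 14.7]
opening: -0.001
```

>>> play_rows --moves '[[[0,0.002,0],[0,0,0],0],[[0,0.002,0],[0,0,0],0],[[0,0.002,0],[0,0,0],0],[[0,0.002,0],[0,0,0],0],[[0,0.002,0],[0,0,0],0],[[0,0.002,0],[0,0,0],0],[[0,0.001,0],[0,0,0],0],[[0,0,0],[0,0,0],0]]'

```text
clock: 54.25
eef_pos: [425.3, -71.0, 61.6]
tcp_rot: [3.14, -0.0, 1.57]
contact_force: [0.6, 3.7, 11.6]
opening: 0.003
```

>>> play_rows --moves '[[[0,0,-0.04],[0,0,0],0],[[0.0199,-0.005,-0.05],[0,0,0],0],[[0,0,0],[0,0,0],0],[[0,0,0],[0,0,0],0]]'

```text
clock: 54.65
eef_pos: [420.1, -52.5, 148.1]
tcp_rot: [3.14, 0.0, 1.571]
contact_force: [-0.1, -0.9, -0.7]
opening: -0.003
```

```bash
python3 - <<'E'
from h import *
s=sense();print(s["eef_pos"])
f=snap("wrist","w20")
xs,ys,a=topview(f,392,446,-88,-54,z=55)
art(a,xs," .:-=+*#%@")
E
```

```text
[420.0715071  -52.54931143 148.13530936]
  392 :::::::::::::::::::::::::-::::::-=
  393 =+++=================+++++++++=--=
  394 *###***********######%%%%%%%%%#=-=
  395 *##******+**###%%%%%@@@%%%@@@@%=-=
  396 *#*=------=***+=++*%%%#*+***#%#=--
  397 *#*-:::..:-+*+=-::=*%%#+----=##=-=
  398 *#*-....::--===----=+*++=====**--=
  399 *#*-...:::::-=+=-::-=+**+=---==--=
  400 *#*-..::::..-***=:..-*%%#=:::----=
  401 *#*-..:::...-+**+:::-+%%%+:::----=
  402 *#*-........:-++=-=++=*#*=:.:::--=
  403 *#*-..........:::-+**+---::::::::-
  404 *#*-.. ..........-+##*-::::::::::-
  405 *#*-. ........:==-=**+-=+=-::::::=
  406 *#*-....:::...=***=--:-*#%*=:::--=
  407 *#*-...::::..:+###=:..-*%%%+:::-=+
  408 *#*- ...:::...=*##=:..:+###+:::--=
  409 *#*:..........-+++-:..:-++*=::::-=
  410 *#+:.......::::----:::::---==---==
  411 *#+:. .....:---------------=++====
  412 *#+:.   ...:::::---::::::--=======
  413 *#+:..........:=++=:...:=++=---===
  414 *#+:. ..::::..:+##*=:..=*##*=:-===
  415 *#+:....::::..:*#%#=:..=*##*=--===
  416 *#+:. ..::::..:+##*-...-*##*-:-===
  417 *#+: .........:-++=:...:=++=
[... 454 characters left out ...]
===
  429 ##+: ................:-===-:.:-===
  430 ##+:...:::............=*#*=:.:-===
  431 ##=:...:::...........:+##*=:.:-===
  432 ##=:...:::.......::-::+**+-..:-===
  433 ##=:.............-+++--==-:...:--=
  434 ##=:............:+##*-.........::=
  435 ##=:........::::-+**+-.........::+
  436 ##=:..::...:=++=-===-:......:::::=
  437 ##=:.::::..-*#*+-.:.........:---:+
  438 ##=:.::::..-+**=:...........-==-:+
  439 ##=:...:::::===-::---:::::::+*+-:+
  440 ##=::::::::::--::-=++=-:::-=#%*-:+
  441 ##*==============+***+=====*%%*-:+
  442 *#****************###***###%@%*-:+
  443 ++++++*****++***********#%%%%#+-:+
  444 :::---------------------=++++=-::+
  445 ..........................::::::-+
```

The four-dot face is on top, ridges at 411 and 427.7, midpoint 419.3, centred. Retreat and run the final checks.

>>> play_rows --moves '[[[0,-0.01,-0.04],[0,0,0],0],[[0,-0.01,-0.045],[0,0,0],0],[[0,-0.01,-0.045],[0,0,0],0],[[0,0,0],[0,0,0],0],[[0,0,0],[0,0,0],0],[[0,0,0],[0,0,0],0]]'

```text
clock: 55.3
eef_pos: [388.7, -52.6, 275.6]
tcp_rot: [-3.138, -0.0, 1.57]
contact_force: [0.2, -0.3, -0.5]
opening: 0.0
```

```bash
python3 - <<'E'
from h import *
s=sense();print(s["eef_pos"],s["clock"],s["contact_force"])
f=snap("side","s21");o=load("side0");w=snap("wrist","w21")
d=np.abs(f["pixels"].astype(int)-o["pixels"]).mean(2)
for n,p in(("timer",(707,70,10)),("dropper",(614,-458,30))):
    u,v=proj(f,p).round().astype(int); print(n,(u,v),"diff",d[v-12:v+12,u-12:u+12].mean().round(1),d[v-12:v+12,u-12:u+12].max())
print(proj(f,[494.5,9,80]),proj(f,[494.5,9,106]))
xs,ys,a=topview(w,455,540,-250,40,z=55,st=2.5);print(ys[0]);art(a,xs)
u,v=proj(f,[494.5,9,93]).round().astype(int)
print(f["pixels"].mean(2)[v-14:v+15,u-9:u+10].astype(int))
E
```

```text
[388.73212424 -52.63827649 275.60018755] 55.3 [ 0.15289112 -0.32240821 -0.45980209]
timer (np.int64(225), np.int64(230)) diff 2.8 8.333333333333334
dropper (np.int64(277), np.int64(146)) diff 3.8 199.33333333333334
[296.17516333 206.78106844] [296.56242997 199.92621   ]
40.0
  455 ....................=+*********=+++++++++++++**#%%%%%%%%%%%%%**#*****######%%%%%%%%%%%%%%%%##########+:........ ....
  458 ................. ..=+*********+***************#%%%%%%%%%%%%%+#%%%%%######%%%%%%%%%%%%%%%%#++*#######*-.............
  460 ...............:::::=+******************++******#%%%%%%%%%%%%###%%%%%%#%%%%%%%%%%%%%%%%%%%#+*#######%#=.............
  462 ....:::::-:-:::------+***+**++*++++++*++++++++++*#%%%%%#%%%%%%%%%%%%%%%%%%%%%%%%%%%%%%%%%##*##########=.............
  465 ....----=--=----------=**++*+********************+*%%%%+#%#*###################**#%%%+*#**##%%%%%%%%%#*: ...........
  468 ...:-------------------**+***********+****+******+*%%%%+#%*#@@@%%%%%%%%%%%%%%%%#+#%%#=+#**%%%%%%%%%%*+=.............
  470 ...-=============-=-===+************+=+=+**+******##%%%###*#@@@@@@%%%%%%%%%#%%%%
[... 5007 characters left out ...]
 136 132 129 129 129 135 133 132 132 133 134
  134]
 [158 162 159 136 135 138 137 138 137 136 135 134 134 133 132 132 131 133
  134]
 [178 182 160 119 113 114 123 122 129 130 129 136 137 136 135 137 135 135
  134]
 [162 169 140  99  96  97 100 100 104 104 103 106 107 106 113 113 113 118
  118]
 [134 139 117 101  94  92  94  94  93  94  94  93  93  93  94  96  96  98
   95]
 [127 130 127 124 110 109 109 107 106 105 101 102  97  96  97 101  95  93
   90]
 [127 128 130 132 112 110 113 110 111 112 112 112 112 109 122 120  97  94
   98]
 [128 127 130 133 125 123 125 119 120 116 116 117 111 109 130 117  95  95
   99]
 [130 130 134 138 135 134 134 135 135 131 130 130 128 127 134 112  96  95
   96]]
```

```bash
python3 - <<'E'
from h import *
f=load("s21");o=load("side0");d=np.abs(f["pixels"].astype(int)-o["pixels"]).mean(2)
print(np.argwhere(d[134:158,265:289]>40)[:12]+[134,265])
sign_off()
E
```

```text
[[153 269]
 [154 267]
 [154 268]
 [154 269]
 [154 270]
 [155 267]
 [155 268]
 [155 269]
 [155 270]]
the job is handed in; nothing more can be done
```

The job is handed in, at about 55 s on the robot's clock; nothing failed that I know of.

- **Plates:** All three were present and each lies in a pocket of its own, between posts and lips. The third was knocked aside mid-run, so I found it again before picking it up. I gripped it by its long side because the fork leaves little room beside that pocket, and it dropped the last few millimetres into place.
- **Bar:** I pushed it against its hard stop with 12 N. The later view shows it lying along the shaker with its end under the fork.
- **Pin:** It went through fork and lug with little side force. The head top then read about 106 mm (80 + 26 expected) and held 29 N pressed from above without moving.
- **Thumbwheel:** The four-dot face is on top. Its middle reads x ≈ 419.3 mm; my estimates of the wheel's axis run from 418.5 to 420.2 mm, so it is centred to within about 0.05 rad.
- **Timer and dropper:** The side view shows no change at the timer. Near the dropper, the only changed pixels are a small patch at its lower left, where the bar's knob first stood.

The 16-picture viewing limit ran out before the last steps. The wheel reading and the final checks come from pixel values and force readings, not from looking at pictures. At the end I did not measure each plate's flatness separately.

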